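# Fit the wooden grip on the pail's bow handle

## Robot

A 6-joint arm with a two-finger parallel gripper is mounted at the origin on a cart in front of the work surface, level with it; the furniture and walls round the work are solid. World frame = base frame: x ahead of the robot, y to its left, z up, the work surface at z = 0. Lengths are in mm, angles in rad, forces in N, time in s.
With the tool pointing down it reaches from about 325 to 750 mm from the base axis. Payload 7.6 kg.
Tool frame: the origin (TCP) lies midway between the tips of the shut fingers; the grasp point (between the pads) lies r.grip_depth behind it (r.grip_depth is the distance from the TCP to the grasp point, in mm); z points along the fingers, y is the direction in which the jaws open and shut (so a half turn about z gives the same grasp; the last joint's range is limited). The gripper opens to 85 mm and grips with 20 to 120 N. Pads are 22 mm wide; open, the fingers measure 114 mm over their backs; the gripper's body (76 mm by 85 mm) begins 54 mm behind the grasp point. The pads swing forward as they close: fully open they stand 13 mm farther back than shut.
Start: joints at [1.182, 0.052, 1.401, -0, 1.689, -0.07], TCP at [164.533, 498.573, 231.323] pointing down, gripper open.
Joint ranges: [-2.9, 2.9], [-0.91, 2.17], [0.12, 2.37], [-1.06, 4.2], [0.26, 2.73], [-2.93, 2.93]. Speed limits (rad/s): [2.57, 2.57, 3.01, 3.14, 3.14, 3.14].

## Interface

Orientations are given as a 3x3 rotation matrix whose columns are the frame's x, y, z axes.
In Python, from rig import r, imaging gives the robot as it stands.
- The arm moves only by the shell command python3 -m crank 'ROWS'. ROWS is JSON, a list of rows, each an object with "gripper": the closure, from -1 (fully open) to 1 (shut); "dp": the shift along the tool's x, y, z in mm, a list of three; "twist": the turn, a rotation vector about the tool's x, y, z in rad, a list of three. A call has 1 to 20 rows; each row shifts and turns the commanded pose from where the row before left it, along the tool's axes as they then stand; what a row does not reach is not made up. A row lasts 1/10 s, in which the tool goes at most 50 mm and 8.59 degrees, less where a joint would pass 70% of its speed; a pose out of reach is approached as far as the arm can. A call is refused whole if a number of a shift passes 50 or a number of a turn 0.15, either way. A call with a gripper value outside its range is refused whole. The fingers move at their own pace and stop on an object; the grip force is fixed at half the most. Time passes only in rows, so rows that do not move let the fingers close. It gives the time, the measured TCP pose, the force and the opening at its end, in the units of the state.
- r.state(): the state, without advancing time (a new reading comes with each control period).
- imaging.get_image(name): name is "scene" or "top" or "wrist"; returns a dict with "frame" (480x640x3 uint8, red, green, blue), "z_map" (480x640 float32, mm along the optical axis (not along the pixel's ray), 0 where there is no reading), "camera_matrix" (3x3 intrinsics, pixels), "world_from_camera" (4x4, takes a point from camera to world coordinates); the wrist camera has in their place "hand_eye" (4x4, takes a point from camera to tool coordinates, whose origin is the TCP and whose axes are the flange's). Camera axes: x right, y down, z forward; pixel columns grow to the right and rows downward; lengths in mm; the calibration is good to about 2 mm. A picture is of the moment at which its call begins: read the wrist's pose just before it.
- r.sign_off(): hands the job in, once; it reports no verdict.
The state is a dict: "time": time; "qpos": joint angles; "dq": joint speeds; "joint_efforts": joint torques, N m; "tcp_pos": TCP position; "ee_rot": TCP orientation; "contact_force": force on the tool from outside, world axes, zero at the start; "torque": the same for the moment, N m; "gripper_width": opening from 0.0 (shut) to 1.0 (fully open).
Only numpy, scipy, OpenCV 4.12 (cv2) and the standard library are available. Lean on these libraries where they do the work, as an engineer would, in place of code of your own. Each camera call takes 0.05 s, during which the arm holds its last target. There are 200 camera calls.

## Task

Fit the wooden hand grip on the pail's bow handle that is held in the bench clamp: thread it over the free end, slide it round the bend, turning it with the rod, and press it against the sprung brass buffer just until the steel keeper leaf clicks up behind it. Let go of it and leave it there, held between keeper and buffer. Work gently so as not to ram the buffer or bend the bow, and leave the other things on the bench where they are.

Things in the scene. Friction and masses are not known exactly. Their poses are not given: they have to be found in the camera images.
- grip_mid (a point): Centre of the turned wooden grip: a barrel 60 mm long and 30 mm thick, bored through along its own x axis (13.5 mm hole), 80 g, both ends alike. It starts lying level in the groove of a wooden rest, its centre 57 mm above the table; the rest's riser under it is 66 x 25 mm, 42 mm high (lips to 45 mm), its foot 100 x 84 x 10 mm.
- grip: The same wooden grip; this origin lies on its underside, 15 mm below its centre.
- bow_centre (a point): Centre of the bow's circle, at rod height (110 mm above the table), turning with the bow: a round steel rod 7 mm thick, bent to a level arc of 130 mm radius about this point. Angles count from this point's x axis towards its y axis: free end at -80 degrees (then 20 mm straight along the tangent, round tip), clamp at +75. The grip slides on towards growing angles.
- bow_tip (a point): The very end of the bow's free end, on the rod's axis; same axes as bow_centre. Free room round and above it.
- bow_quarter (a point): Point at -52 degrees, 128 mm from bow_centre, same axes: a grip whose centre is here is threaded on, the free end showing behind it. A straight bore on an arc cuts the corner, so the grip runs free with its centre at 128 mm radius (about 1.5 mm play either way) and its axis along the tangent.
- grip_seat (a point): Nominal place for the centre of the fitted grip, at 0 degrees on the bow, 128 mm from bow_centre; here the grip's axis runs along this point's y axis (same axes as bow_centre). Collar, buffer and keeper were set on the rod by hand and stand together up to 5 mm to either side of it along the rod (not measured), so the true end is found by feel.
- buffer (a joint): Travel of the sprung brass sleeve (23 mm across) that the grip's leading end meets, in m: 0 relaxed, growing as it is pressed towards the clamp, stop at 0.0067. The spring takes 2.5 N to start, 9 N at 0.0055, where the keeper snaps, and 10.5 N at the stop; with the drag of keeper and rod the hand feels some 8 to 13 N.
- keeper (a joint): Steel spring leaf on top of the rod, 28 mm long, 6.5 mm wide, hinged at its end nearer the free tip (at -26 degrees); its loose end, 13 degrees short of grip_seat, ends in a curl that stands 7 mm above the rod. In rad: 0 risen, 0.15 to 0.18 pressed down while the grip slides over it (up to 4 N of drag); it springs back to 0 behind the grip when that is home.
- bail (a joint): Spring of the bow in its clamp, in rad: 0 at rest, positive counter-clockwise from above. It yields under load, 0.017 rad per N m about the clamp, so the seat gives way by about 0.15 mm for each newton pushed along the rod there, the free tip by 1 mm for each newton sideways.
- bail_clamp: Grey bench clamp, bolted down, that holds the bow; the origin is on the table under the point where the rod enters the jaws. Foot 92 x 80 mm, jaws 52 x 44 mm, 138 mm high; same yaw as the bow at rest.
- timer: A kitchen timer, not to be moved; origin under its middle.
- tin: A small round tin, not to be moved; origin under its middle.
- cup: A steel measuring cup, not to be moved; origin under its middle.
- cutter: A biscuit cutter, not to be moved; origin under its middle.
- wooden_spoon_a: A wooden spoon, not to be moved; origin under its middle.
- bench_scraper: A bench scraper, not to be moved; origin under its middle.
Not all that is in view belongs to the job. Of the things that look like the grip, the middle-sized one is meant.

How it is judged:
By the outcome, as a careful person would: the job done as asked, in the order asked, and still so for the second after the job is handed in, with the robot touching nothing.
It also fails if it takes over 72 s, if anything falls off the work surface, if the arm or the gripper's body presses on something with over 40 N, if the wrist force passes 120 N, or if a joint passes its speed limit or range.

## Working session

There is one attempt and no reset: what is moved stays moved. The work goes in short steps, Python scripts to look and compute and a shell command to move; the robot and the scene stay as the last step left them, time stands still between calls to the robot, and variables do not carry over. Pictures are saved under pics/ and viewed, about 8 in all and at most 12, crops included, and the job is handed in when it is done.

```bash
ls; mkdir -p pics
python3 - <<'E'
from rig import r, imaging
import cv2,numpy as np,pickle
print(r.state(), r.grip_depth)
d={}
for n in("scene","top"):
    i=imaging.get_image(n); d[n]=i
    print(n,i["camera_matrix"].tolist(),i["world_from_camera"].round(3).tolist(),(i["z_map"]>0).mean())
    cv2.imwrite(f"pics/{n}0.png",i["frame"][:,:,::-1])
pickle.dump(d,open("d0.pkl","wb"))
E
```

```text
pics
{'time': 0.0, 'qpos': array([ 1.18169259e+00,  5.28336235e-02,  1.40173330e+00,  3.53420470e-06,
        1.68862507e+00, -7.02729211e-02]), 'dq': array([ 5.01434691e-04,  1.14286301e-03,  6.45249478e-04, -1.97130844e-03,
        5.78770751e-05, -1.14079079e-03]), 'joint_efforts': array([ 1.39610125e-03, -3.81672263e+01, -3.60188413e+01,  5.97213398e-05,
        6.07306516e-03,  2.31168599e-05]), 'tcp_pos': array([164.41052388, 498.26569762, 230.46975421]), 'ee_rot': array([[-9.49602648e-01,  3.13455640e-01, -6.09972266e-04],
       [ 3.13456212e-01,  9.49601505e-01, -1.47845800e-03],
       [ 1.15799585e-04, -1.59514722e-03, -9.99998721e-01]]), 'contact_force': array([-0.56748666,  0.64654839, -0.45764679]), 'torque': array([ 0.04336735, -0.03379409, -0.00864131]), 'gripper_width': 1.0014816675829639} 18.700000000000003
scene [[457.9838408982274, 0.0, 319.37179056664354], [0.0, 457.9838408982274, 236.89920165130852], [0.0, 0.0, 1.0]] [[0.66, -0.5, 0.56, -91.597], [-0.751, -0.424, 0.506, -589.777], [-0.016, -0.755, -0.656, 837.037], [0.0, 0.0, 0.0, 1.0]] 0.9944140625
top [[527.6010982666869, 0.0, 328.74534218494995], [0.0, 527.6010982666869, 228.51565580410374], [0.0, 0.0, 1.0]] [[-0.006, -0.979, 0.203, 203.106], [-1.0, 0.006, -0.003, -14.646], [0.001, -0.203, -0.979, 1740.797], [0.0, 0.0, 0.0, 1.0]] 0.9959407552083334
```

View pics/scene0.png

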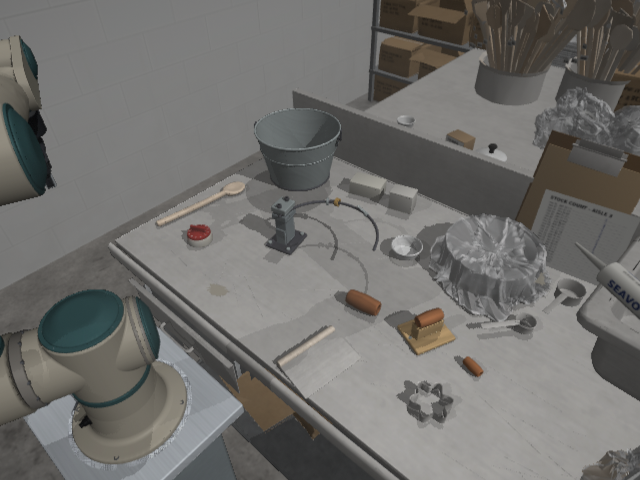

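View pics/top0.png

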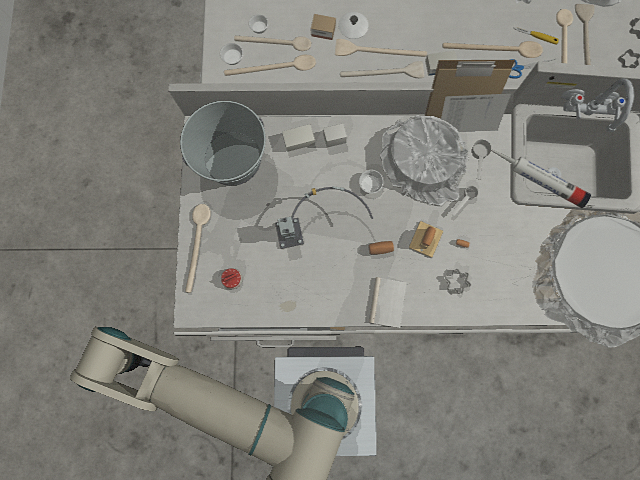

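The scene view shows the clamp at (285,225), the bow with brass at (335,201) and its free tip at about (376,248), and the grip on its rest at (428,318). The top view has the clamp at (289,233), brass at (313,190), tip at about (371,217) and grip at (429,236). I'll zoom in on both views.

Run:
```python
import pickle,cv2,numpy as np
d=pickle.load(open("d0.pkl","rb"))
a=cv2.resize(d["top"]["frame"][165:275,245:455],(800,420),interpolation=cv2.INTER_CUBIC)
cv2.imwrite("pics/ctop.png",a[:,:,::-1])
b=cv2.resize(d["scene"]["frame"][180:360,260:460],(666,600),interpolation=cv2.INTER_CUBIC)
cv2.imwrite("pics/cscene.png",b[:,:,::-1])
for n in d:
    i=d[n];K=i["camera_matrix"];T=i["world_from_camera"];z=i["z_map"]
    v,u=np.mgrid[:480,:640]
    P=np.stack([(u-K[0,2])/K[0,0]*z,(v-K[1,2])/K[1,1]*z,z],-1)@T[:3,:3].T+T[:3,3]
    f=i["frame"]; h=cv2.cvtColor(f,cv2.COLOR_RGB2HSV)
    m=((h[...,0]<14)&(h[...,1]>120)).astype(np.uint8)
    c,l,s,ce=cv2.connectedComponentsWithStats(m)
    for k in range(1,c):
        if s[k,4]>15:
            p=P[l==k]; print(n,"brown",ce[k].round(1),s[k,4],np.median(p,0).round(1),p.min(0).round(),p.max(0).round())
    # rod: points z 95..125 in bow area
    q=(P[...,2]>100)&(P[...,2]<125)&(P[...,0]>330)&(P[...,0]<800)&(abs(P[...,1])<330)
    c,l,s,ce=cv2.connectedComponentsWithStats(q.astype(np.uint8),connectivity=8)
    for k in range(1,c):
        if s[k,4]>15:
            p=P[l==k]; print(n,"z~110",ce[k].round(1),s[k,4],p.mean(0).round(1),p.min(0).round(),p.max(0).round())
```

```text
scene brown [198.3 232. ] 240 [396.  293.4  32.8] [371. 270.  23.] [427. 325.  51.]
scene brown [365.6 300.9] 323 [ 494.2 -201.    35.3] [ -92. -590.    7.] [ 516. -154.  837.]
scene brown [428.7 317.5] 335 [ 521.2 -344.3   66.3] [ -92. -590.   40.] [ 553. -320.  837.]
scene brown [472.4 366.3] 187 [ 509.4 -462.3   16.5] [ -92. -590.    2.] [ 522. -441.  837.]
scene z~110 [295.2 162. ] 332 [735.9 248.8 113. ] [698. 197. 100.] [800. 330. 125.]
scene z~110 [326.4 212.1] 571 [613.4  23.1 111.7] [ 523. -157.  100.] [684. 134. 125.]
top brown [576.9 195.6] 165 [ 610.  -755.3  230.4] [ 591. -781.  207.] [ 638. -735.  243.]
top brown [431.9 231. ] 17 [ 538.7 -355.1   70.2] [ 532. -360.   59.] [ 551. -343.   76.]
top brown [428.4 240.1] 18 [ 510.5 -339.2   67.6] [ 497. -349.   55.] [ 526. -333.   78.]
top brown [387.  244.8] 48 [ 501.9 -209.8   37.4] [ 203. -226.   24.] [ 515.  -15. 1741.]
top brown [463.5 242.6] 23 [ 510.9 -469.7   18.8] [ 497. -479.   11.] [ 518. -446.   27.]
top brown [230.8 277.9] 232 [394.6 298.9  33.1] [366. 271.  22.] [425. 330.  56.]
top z~110 [240.6 175.2] 73 [717.  263.1 114.4] [692. 202. 101.] [772. 330. 124.]
top z~110 [329.4 197.8] 269 [640.5 -21.7 113.2] [ 569. -156.  101.] [679. 100. 125.]
top z~110 [290.1 233.5] 21 [525.3 102.7 111.5] [522.  91. 101.] [534. 116. 123.]
```

View pics/ctop.png

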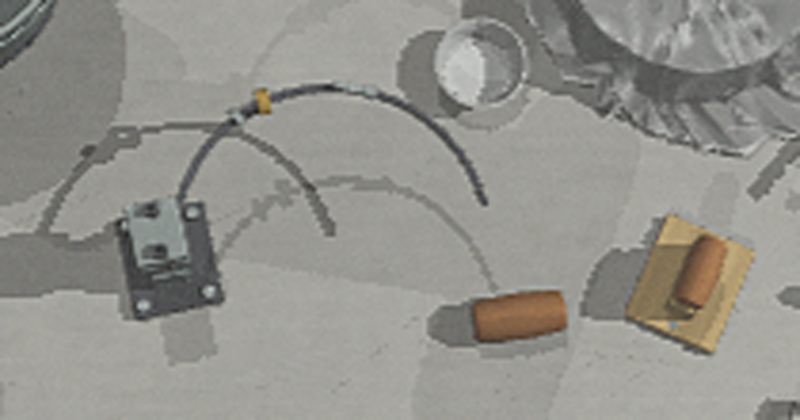

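View pics/cscene.png

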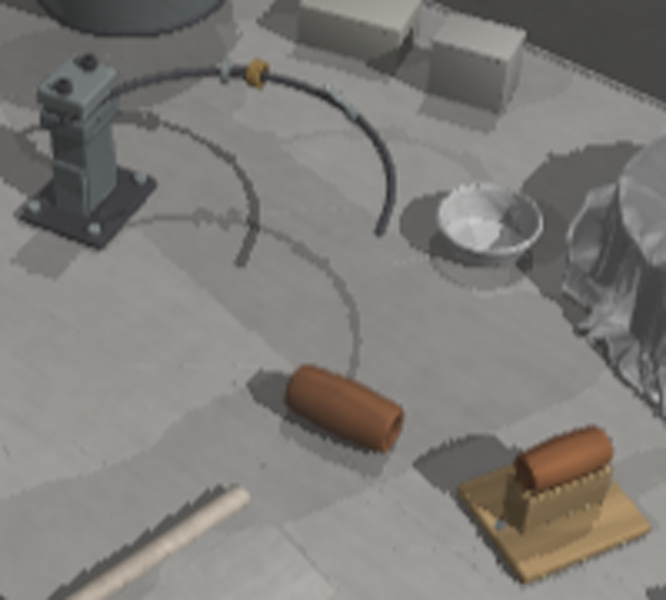

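```bash
cat > h.py <<'E'
import numpy as np,cv2
def cloud(i,T=None):
    K=i["camera_matrix"];T=i["world_from_camera"] if T is None else T
    z=i["z_map"];v,u=np.mgrid[:480,:640]
    return np.stack([(u-K[0,2])/K[0,0]*z,(v-K[1,2])/K[1,1]*z,z],-1)@T[:3,:3].T+T[:3,3]
def ray(i,uv,h,T=None):
    K=i["camera_matrix"];T=i["world_from_camera"] if T is None else T
    uv=np.atleast_2d(uv).astype(float)
    d=np.c_[(uv[:,0]-K[0,2])/K[0,0],(uv[:,1]-K[1,2])/K[1,1],np.ones(len(uv))]@T[:3,:3].T
    return T[:3,3]+d*((h-T[2,3])/d[:,2])[:,None]
def wristT(s,i):
    T=np.eye(4);T[:3,:3]=s["ee_rot"];T[:3,3]=s["tcp_pos"];return T@i["hand_eye"]
def fitc(p,R=130):
    from scipy.optimize import least_squares
    f=lambda c:np.hypot(*(p-c).T)-R
    # clamp side is -x of arc; start below
    return least_squares(f,p.mean(0)+[-80,0],loss="soft_l1",f_scale=2)
E
python3 - <<'E'
import pickle
from h import *
d=pickle.load(open("d0.pkl","rb"))
for n in d:
    i=d[n];P=cloud(i);f=i["frame"].astype(int)
    q=(P[...,2]>100)&(P[...,2]<125)&(P[...,0]>540)&(P[...,0]<690)&(abs(P[...,1])<165)
    q&=f.sum(-1)<330
    v,u=np.nonzero(q); p=ray(i,np.c_[u,v],110)[:,:2]
    s=fitc(p);c=s.x;a=np.degrees(np.arctan2(*(p-c).T[::-1]))
    print(n,len(p),c.round(1),"rms",np.median(abs(s.fun)).round(2),"ang",np.percentile(a,[0,1,99,100]).round(1))
    h=cv2.cvtColor(i["frame"],cv2.COLOR_RGB2HSV)
    b=q*0|((h[...,0]>12)&(h[...,0]<28)&(h[...,1]>130)&(P[...,2]>98)&(P[...,2]<135)&(abs(P[...,1])<165)&(P[...,0]<700))
    v,u=np.nonzero(b); 
    if len(v): pb=ray(i,np.c_[u,v],110)[:,:2]; print(" brass",len(v),pb.mean(0).round(1),np.degrees(np.arctan2(*(pb.mean(0)-c)[::-1])).round(1))
    tip=p[np.argsort(p[:,1])[:4]];print(" tip px",tip.round(1).tolist())
    # grip
    m=((h[...,0]<16)&(h[...,1]>100)&(P[...,2]>50)&(P[...,2]<80)&(P[...,1]<-290)&(P[...,1]>-390)&(P[...,0]>450)&(P[...,0]<600)).astype(np.uint8)
    v,u=np.nonzero(m);g=ray(i,np.c_[u,v],62)[:,:2].astype(np.float32)
    print(" grip",len(g),cv2.minAreaRect(g),g.mean(0))
E
```

```text
scene 395 [548.7 -26.3] rms 2.81 ang [-78.2 -75.9  94.8  97.2]
 tip px [[577.2, -156.6], [581.5, -156.3], [575.7, -154.8], [580.0, -154.5]]
 grip 328 ((527.1431884765625, -343.865478515625), (31.919578552246094, 66.70475006103516), 70.1681137084961) [ 526.59644 -343.6662 ]
top 206 [544.7 -27.3] rms 1.86 ang [-77.1 -75.8  78.8  83.8]
 brass 14 [662.1  28. ] 25.2
 tip px [[577.4, -156.3], [574.1, -156.2], [583.9, -153.3], [580.7, -153.2]]
 grip 133 ((526.2495727539062, -344.351318359375), (27.404203414916992, 59.060333251953125), 71.29500579833984) [ 525.53815 -344.5377 ]
```

Both views agree: bow centre is about (546,-27), bow yaw about +12°, tip about (574,-156). The grip is at about (526,-344) with its axis at -20°. I'll move over the bow and take a closer look.

```bash
python3 -m crank '[{"gripper":-1,"dp":[-29.7,-23,-6.2],"twist":[0,0,0]},{"gripper":-1,"dp":[-29.7,-23,-6.2],"twist":[0,0,0]},{"gripper":-1,"dp":[-29.7,-23,-6.2],"twist":[0,0,0]},{"gripper":-1,"dp":[-29.7,-23,-6.2],"twist":[0,0,0]},{"gripper":-1,"dp":[-29.7,-23,-6.2],"twist":[0,0,0]},{"gripper":-1,"dp":[-29.7,-23,-6.2],"twist":[0,0,0]},{"gripper":-1,"dp":[-29.7,-23,-6.2],"twist":[0,0,0]},{"gripper":-1,"dp":[-29.7,-23,-6.2],"twist":[0,0,0]},{"gripper":-1,"dp":[-29.7,-23,-6.2],"twist":[0,0,0]},{"gripper":-1,"dp":[-29.7,-23,-6.2],"twist":[0,0,0]},{"gripper":-1,"dp":[-29.7,-23,-6.2],"twist":[0,0,0]},{"gripper":-1,"dp":[-29.7,-23,-6.2],"twist":[0,0,0]},{"gripper":-1,"dp":[-29.7,-23,-6.2],"twist":[0,0,0]},{"gripper":-1,"dp":[-29.7,-23,-6.2],"twist":[0,0,0]},{"gripper":-1,"dp":[-29.7,-23,-6.2],"twist":[0,0,0]},{"gripper":-1,"dp":[-29.7,-23,-6.2],"twist":[0,0,0]}]'
python3 -m crank '[{"gripper":-1,"dp":[0,0,0],"twist":[0,0,0.148]},{"gripper":-1,"dp":[0,0,0],"twist":[0,0,0.148]},{"gripper":-1,"dp":[0,0,0],"twist":[0,0,0.148]},{"gripper":-1,"dp":[0,0,0],"twist":[0,0,0.148]},{"gripper":-1,"dp":[0,0,0],"twist":[0,0,0.148]},{"gripper":-1,"dp":[0,0,0],"twist":[0,0,0.148]},{"gripper":-1,"dp":[0,0,0],"twist":[0,0,0.148]},{"gripper":-1,"dp":[0,0,0],"twist":[0,0,0.148]},{"gripper":-1,"dp":[0,0,0],"twist":[0,0,0.148]},{"gripper":-1,"dp":[0,0,0],"twist":[0,0,0.148]},{"gripper":-1,"dp":[0,0,0],"twist":[0,0,0.148]},{"gripper":-1,"dp":[0,0,0],"twist":[0,0,0.148]},{"gripper":-1,"dp":[0,0,0],"twist":[0,0,0.148]},{"gripper":-1,"dp":[0,0,0],"twist":[0,0,0.148]},{"gripper":-1,"dp":[0,0,0],"twist":[0,0,0.148]},{"gripper":-1,"dp":[0,0,0],"twist":[0,0,0.148]},{"gripper":-1,"dp":[0,0,0],"twist":[0,0,0.148]},{"gripper":-1,"dp":[0,0,0],"twist":[0,0,0.148]},{"gripper":-1,"dp":[0,0,0],"twist":[0,0,0.148]},{"gripper":-1,"dp":[0,0,0],"twist":[0,0,0.148]}]'
python3 - <<'E'
from rig import r, imaging
import cv2,pickle
from h import *
s=r.state();i=imaging.get_image("wrist");pickle.dump((s,i),open("w1.pkl","wb"))
print(i["hand_eye"].round(3),i["camera_matrix"][0])
print(s["tcp_pos"],s["ee_rot"].round(3).tolist(),s["qpos"].round(2))
cv2.imwrite("pics/w1.png",i["frame"][:,:,::-1])
P=cloud(i,wristT(s,i));print(P[5,5],P[5,-5],P[-5,5],P[-5,-5],P[240,320])
E
```

```text
time: 1.7
tcp_pos: [501.0, -1.3, 330.3]
ee_rot: [[-0.95, 0.314, -0.001], [0.314, 0.95, 0.0], [0.001, 0.0, -1.0]]
contact_force: [0.2, 0.1, -0.4]
gripper_width: 0.999
time: 3.7
tcp_pos: [500.3, 0.2, 330.0]
ee_rot: [[0.99, -0.143, -0.001], [-0.143, -0.99, 0.0], [-0.001, -0.0, -1.0]]
contact_force: [-0.3, 0.4, 0.0]
gripper_width: 1.002
[[  -0.      -0.963   -0.27    68.642]
 [   1.      -0.      -0.      -0.281]
 [   0.      -0.27     0.963 -143.98 ]
 [   0.       0.       0.       1.   ]] [423.27941935   0.         320.3555469 ]
[5.00339895e+02 1.79952377e-01 3.29991561e+02] [[0.99, -0.143, -0.001], [-0.143, -0.99, 0.0], [-0.001, -0.0, -1.0]] [-0.07 -0.02  1.28  0.    1.88  1.64]
[7.21883111e+02 2.89156376e+02 6.54314089e-01] [ 631.13467812 -337.72169514    1.58829162] [506.50048218  66.42639887 401.96033736] [487.66379433 -64.34489405 402.0062277 ] [433.09500882  10.60667426   1.36263908]
```

View pics/w1.png

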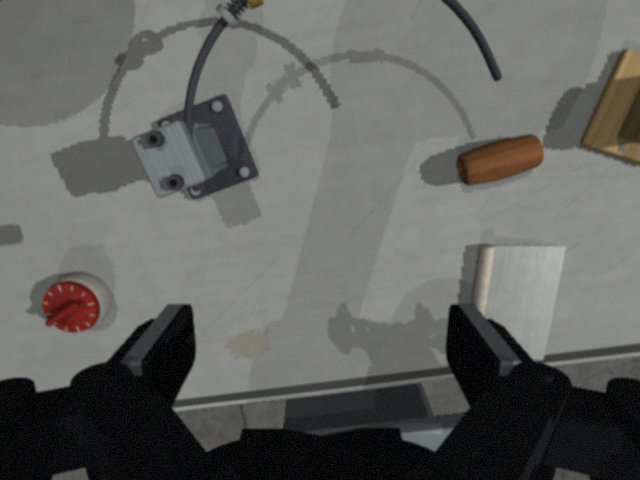

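The wrist view is cut off at the top: the clamp is at (195,150), the tip at (497,76) and the brass at (250,3). I'll shift forward to get the whole bow in.

```bash
python3 -m crank '[{"gripper":-1,"dp":[33,18,0],"twist":[0,0,0]},{"gripper":-1,"dp":[33,18,0],"twist":[0,0,0]},{"gripper":-1,"dp":[33,18,0],"twist":[0,0,0]},{"gripper":-1,"dp":[33,18,0],"twist":[0,0,0]},{"gripper":-1,"dp":[0,0,0],"twist":[0,0,0]},{"gripper":-1,"dp":[0,0,0],"twist":[0,0,0]}]'
python3 - <<'E'
from rig import r, imaging
import cv2,pickle
from h import *
s=r.state();i=imaging.get_image("wrist");pickle.dump((s,i),open("w2.pkl","wb"))
print(s["tcp_pos"])
cv2.imwrite("pics/w2.png",i["frame"][:,:,::-1])
T=wristT(s,i);P=cloud(i,T);f=i["frame"].astype(int)
q=(P[...,2]>98)&(P[...,2]<125)&(P[...,0]>540)&(P[...,0]<700)&(abs(P[...,1])<175)
q&=f.sum(-1)<330
v,u=np.nonzero(q); p=ray(i,np.c_[u,v],110,T)[:,:2]
k=fitc(p);c=k.x;a=np.degrees(np.arctan2(*(p-c).T[::-1]))
print(len(p),c.round(1),np.median(abs(k.fun)).round(2),np.percentile(a,[0,1,99,100]).round(1))
for lo in range(-80,95,10):
    m=(a>=lo)&(a<lo+10)
    if m.sum()>5: print(lo,m.sum(),k.fun[m].mean().round(2), P[v[m],u[m],2].mean().round(1))
print("tip",p[np.argsort(a)[:5]].round(1).tolist())
h=cv2.cvtColor(i["frame"],cv2.COLOR_RGB2HSV)
m=((h[...,0]<16)&(h[...,1]>100)&(P[...,2]>45)&(P[...,2]<80)&(P[...,1]<-290)&(P[...,0]>450)).astype(np.uint8)
print("gripvis",m.sum())
E
```

```text
time: 4.35
tcp_pos: [621.5, -89.5, 328.8]
ee_rot: [[0.991, -0.135, -0.003], [-0.135, -0.991, 0.001], [-0.003, -0.0, -1.0]]
contact_force: [-0.5, 0.2, -0.2]
gripper_width: 0.997
[621.54111094 -89.54891532 328.75591968]
4655 [550.6 -26.7] 2.48 [-78.3 -75.7  94.   97.4]
-80 158 0.35 113.9
-70 196 -0.59 114.1
-60 207 -0.72 114.0
-50 214 -0.74 114.2
-40 222 -0.67 114.0
-30 228 -0.68 114.0
-20 206 -0.53 114.9
-10 86 1.48 116.5
0 231 -0.45 114.0
10 228 -0.35 114.1
20 563 1.08 117.0
30 410 0.34 115.4
40 213 0.18 114.1
50 206 0.41 113.9
60 205 0.54 113.8
70 409 4.37 110.7
80 484 1.34 111.3
90 189 -7.56 112.7
tip [[577.4, -155.6], [577.5, -154.7], [578.2, -156.6], [577.6, -153.9], [578.3, -155.7]]
gripvis 1758
```

View pics/w2.png

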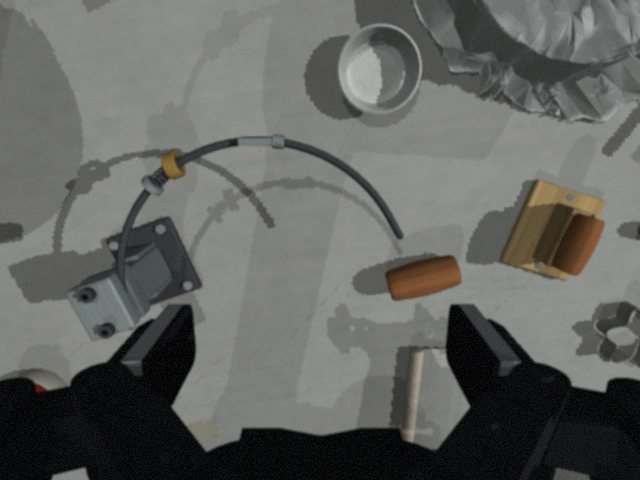

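This view has the whole bow: clamp at (120,270), brass at (173,165), keeper from (238,141) to (283,142), tip at (400,236) and grip at (578,246). I'll refit on clean arc sections and the grip silhouette.

Run:
```python
import pickle
from h import *
s,i=pickle.load(open("w2.pkl","rb"));T=wristT(s,i);P=cloud(i,T);f=i["frame"].astype(int)
q=(P[...,2]>98)&(P[...,2]<125)&(P[...,0]>540)&(P[...,0]<700)&(abs(P[...,1])<175)&(f.sum(-1)<330)
v,u=np.nonzero(q);p=ray(i,np.c_[u,v],110,T)[:,:2];c=np.array([549.,-26.7])
for _ in range(3):
    a=np.degrees(np.arctan2(*(p-c).T[::-1]))
    m=((a>-66)&(a<-22))|((a>2)&(a<15))|((a>42)&(a<66))
    rr=np.hypot(*(p-c).T);m&=abs(rr-130)<7
    k=fitc(p[m]);c=k.x
print("centre",c.round(2),"resid",np.abs(k.fun).mean().round(2))
A=np.c_[2*p[m],np.ones(m.sum())];x=np.linalg.lstsq(A,(p[m]**2).sum(1),rcond=None)[0];print("free R",x[:2],np.sqrt(x[2]+x[0]**2+x[1]**2))
tip=p[(a<-70)];
print("rad vs ang near tip")
for lo in np.arange(-80,-60,2.5):
    w=(a>=lo)&(a<lo+2.5)&(abs(rr-130)<8)
    if w.sum():print(lo,w.sum(),rr[w].mean().round(2))
aa=np.sort(a[(abs(rr-131)<3)]);print("tip min ang",aa[:6].round(2))
for n,uv,h in(("brass lead edge",(186,163),110),("keeper L",(238,141),114),("keeper R",(284,142),114)):
    b=ray(i,uv,h,T)[0,:2];print(n,b.round(1),np.degrees(np.arctan2(*(b-c)[::-1])).round(1),np.hypot(*(b-c)).round(1))
h=cv2.cvtColor(i["frame"],cv2.COLOR_RGB2HSV)
m=((h[...,0]<12)&(h[...,1]>100)&(P[...,2]>45)&(P[...,2]<80)&(P[...,1]<-290)&(P[...,0]>450)).astype(np.uint8)
m=cv2.morphologyEx(m,cv2.MORPH_OPEN,np.ones((3,3)))
v,u=np.nonzero(m)
for hh in(57,60): g=ray(i,np.c_[u,v],hh,T)[:,:2].astype(np.float32);print("grip",hh,cv2.minAreaRect(g),g.mean(0))
p3=P[v,u];hi=p3[p3[:,2]>p3[:,2].max()-5];print("top ridge",hi.mean(0),np.percentile(p3[:,2],[2,50,98]))
```

```text
centre [550.21 -26.  ] resid 1.76
free R [550.51298451 -25.99722045] 129.80450468334294
rad vs ang near tip
-80.0 11 131.95
-77.5 49 131.65
-75.0 47 130.93
-72.5 51 130.49
-70.0 48 130.21
-67.5 48 130.19
-65.0 50 130.15
-62.5 50 130.11
tip min ang [-78.17 -78.04 -77.92 -77.91 -77.78 -77.77]
brass lead edge [668.1  19.5] 21.1 126.4
keeper L [680.2 -28.4] -1.1 130.0
keeper R [674.2 -66. ] -17.9 130.3
grip 57 ((0.0, 0.0), (0.0, 0.0), 0.0) [nan nan]
grip 60 ((0.0, 0.0), (0.0, 0.0), 0.0) [nan nan]<stdin>:25: RuntimeWarning: Mean of empty slice.
  ret = um.true_divide(
Traceback (most recent call last):
ValueError: zero-size array to reduction operation maximum which has no identity
```

```bash
cat > grip.py <<'E'
from h import *
def grip(s,i,zr=(45,80),yr=(-400,-290)):
    T=wristT(s,i);P=cloud(i,T);h=cv2.cvtColor(i["frame"],cv2.COLOR_RGB2HSV)
    m=((h[...,0]<14)&(h[...,1]>125)&(P[...,2]>zr[0])&(P[...,2]<zr[1])&(P[...,1]<yr[1])&(P[...,1]>yr[0])).astype(np.uint8)
    c,l,st,ce=cv2.connectedComponentsWithStats(m);k=1+np.argmax(st[1:,4]);v,u=np.nonzero(l==k)
    p=P[v,u];hi=p[p[:,2]>np.percentile(p[:,2],98)-4]
    g=ray(i,np.c_[u,v],60,T)[:,:2].astype(np.float32)
    w=np.linalg.svd(hi[:,:2]-hi[:,:2].mean(0),full_matrices=False)[2][0]
    print("px",ce[k],st[k],"z",np.percentile(p[:,2],[2,50,98]).round(1),"rect",cv2.minAreaRect(g),"ridge",hi.mean(0).round(1),"yaw",np.degrees(np.arctan2(w[1],w[0])).round(1))
    a=hi[:,:2]@w;print("ridge ext",(a.max()-a.min()).round(1),"mid",(hi[:,:2].mean(0)+w*((a.max()+a.min())/2-a.mean())).round(1))
E
python3 - <<'E'
import pickle
from grip import *
grip(*pickle.load(open("w2.pkl","rb")))
E
```

```text
px [579.1077551 244.8922449] [ 553  215   51   60 1225] z [57.  70.8 74.2] rect ((530.749267578125, -340.5203857421875), (35.53040313720703, 58.69157409667969), 63.19799041748047) ridge [ 531.1 -340.8   72.1] yaw 154.6
ridge ext 57.3 mid [ 531.5 -340.9]
```

```bash
python3 -m crank '[{"gripper":-1,"dp":[-8.3,37.5,22.9],"twist":[0,0,0]},{"gripper":-1,"dp":[-8.3,37.5,22.9],"twist":[0,0,0]},{"gripper":-1,"dp":[-8.3,37.5,22.9],"twist":[0,0,0]},{"gripper":-1,"dp":[-8.3,37.5,22.9],"twist":[0,0,0]},{"gripper":-1,"dp":[-8.3,37.5,22.9],"twist":[0,0,0]},{"gripper":-1,"dp":[-8.3,37.5,22.9],"twist":[0,0,0]},{"gripper":-1,"dp":[-8.3,37.5,22.9],"twist":[0,0,0]},{"gripper":-1,"dp":[0,0,0],"twist":[0,0,0.124]},{"gripper":-1,"dp":[0,0,0],"twist":[0,0,0.124]},{"gripper":-1,"dp":[0,0,0],"twist":[0,0,0]},{"gripper":-1,"dp":[0,0,0],"twist":[0,0,0]},{"gripper":-1,"dp":[0,0,0],"twist":[0,0,0]}]'
python3 - <<'E'
from rig import r, imaging
import pickle
from grip import *
s=r.state();i=imaging.get_image("wrist");pickle.dump((s,i),open("w3.pkl","wb"))
print(s["tcp_pos"],np.degrees(np.arctan2(s["ee_rot"][1,0],s["ee_rot"][0,0])),s["contact_force"])
cv2.imwrite("pics/w3.png",i["frame"][:,:,::-1])
grip(s,i)
E
```

```text
time: 5.6
tcp_pos: [528.1, -340.7, 171.1]
ee_rot: [[0.928, -0.372, 0.001], [-0.372, -0.928, -0.001], [0.001, 0.0, -1.0]]
contact_force: [-0.2, -0.4, -0.3]
gripper_width: 1.001
[ 528.10867653 -340.69521897  171.09059841] -21.864978178645 [-0.15292396 -0.4015422  -0.29339564]
px [322.60252556 227.65874925] [ 298  179   48  100 3326] z [63.  71.1 74. ] rect ((529.4078979492188, -341.60675048828125), (29.222339630126953, 63.755615234375), 67.31436157226562) ridge [ 531.5 -342.9   72. ] yaw 155.6
ridge ext 58.9 mid [ 530.8 -342.6]
```

View pics/w3.png

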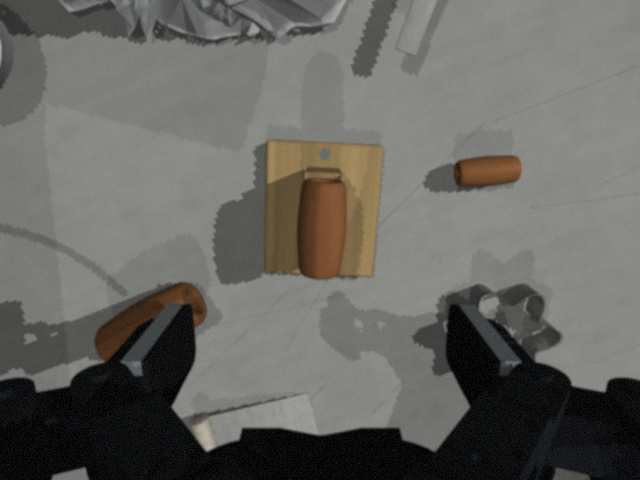

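The grip sits at (322,228), nearly aligned with the tool; the decoys are at (150,320) and (488,170), clear of the fingers. Descending to grasp it.

```bash
python3 -m crank '[{"gripper":-1,"dp":[1.2,0.3,27],"twist":[0,0,0.028]},{"gripper":-1,"dp":[1.3,0.4,27],"twist":[0,0,0]},{"gripper":-1,"dp":[0,0,27],"twist":[0,0,0]},{"gripper":-1,"dp":[0,0,27],"twist":[0,0,0]},{"gripper":-1,"dp":[0,0,17],"twist":[0,0,0]},{"gripper":-1,"dp":[0,0,9],"twist":[0,0,0]},{"gripper":-1,"dp":[0,0,0],"twist":[0,0,0]},{"gripper":-1,"dp":[0,0,0],"twist":[0,0,0]},{"gripper":-1,"dp":[0,0,0],"twist":[0,0,0]}]'
python3 -m crank '[{"gripper":1,"dp":[0,0,0],"twist":[0,0,0]},{"gripper":1,"dp":[0,0,0],"twist":[0,0,0]},{"gripper":1,"dp":[0,0,0],"twist":[0,0,0]},{"gripper":1,"dp":[0,0,0],"twist":[0,0,0]},{"gripper":1,"dp":[0,0,0],"twist":[0,0,0]},{"gripper":1,"dp":[0,0,0],"twist":[0,0,0]},{"gripper":1,"dp":[0,0,0],"twist":[0,0,0]},{"gripper":1,"dp":[0,0,0],"twist":[0,0,0]}]'
```

```text
time: 6.55
tcp_pos: [530.7, -343.4, 37.9]
ee_rot: [[0.916, -0.401, 0.002], [-0.401, -0.916, -0.002], [0.003, 0.001, -1.0]]
contact_force: [0.0, 0.3, 0.9]
gripper_width: 0.998
time: 7.35
tcp_pos: [530.1, -343.0, 36.5]
ee_rot: [[0.916, -0.401, 0.001], [-0.401, -0.916, -0.0], [0.001, 0.0, -1.0]]
contact_force: [0.2, 0.5, 3.4]
gripper_width: 0.344
```

```bash
python3 -m crank '[{"gripper":1,"dp":[0,0,-5],"twist":[0,0,0]},{"gripper":1,"dp":[0,0,-12],"twist":[0,0,0]},{"gripper":1,"dp":[0,0,-25],"twist":[0,0,0]},{"gripper":1,"dp":[0,0,-30],"twist":[0,0,0]},{"gripper":1,"dp":[0,0,-25],"twist":[0,0,0]},{"gripper":1,"dp":[0,0,0],"twist":[0,0,-0.128]},{"gripper":1,"dp":[0,0,0],"twist":[0,0,-0.128]},{"gripper":1,"dp":[0,0,0],"twist":[0,0,-0.128]},{"gripper":1,"dp":[0,0,0],"twist":[0,0,-0.128]},{"gripper":1,"dp":[0,0,0],"twist":[0,0,-0.128]},{"gripper":1,"dp":[0,0,0],"twist":[0,0,-0.128]},{"gripper":1,"dp":[0,0,0],"twist":[0,0,0]},{"gripper":1,"dp":[0,0,0],"twist":[0,0,0]}]'
```

```text
time: 8.65
tcp_pos: [529.9, -342.9, 133.6]
ee_rot: [[0.939, 0.344, 0.0], [0.344, -0.939, -0.0], [0.0, 0.0, -1.0]]
contact_force: [0.0, -0.5, -0.8]
gripper_width: 0.34
```

```bash
python3 -m crank '[{"gripper":1,"dp":[9.6,-32,0],"twist":[0,0,0]},{"gripper":1,"dp":[9.6,-32,0],"twist":[0,0,0]},{"gripper":1,"dp":[9.6,-32,0],"twist":[0,0,0]},{"gripper":1,"dp":[9.6,-32,0],"twist":[0,0,0]},{"gripper":1,"dp":[9.6,-32,0],"twist":[0,0,0]},{"gripper":1,"dp":[0,0,0],"twist":[0,0,0]},{"gripper":1,"dp":[0,0,0],"twist":[0,0,0]}]'
python3 - <<'E'
from rig import r, imaging
import pickle
from h import *
s=r.state();i=imaging.get_image("wrist");pickle.dump((s,i),open("w4.pkl","wb"))
sc=imaging.get_image("scene");pickle.dump(sc,open("s4.pkl","wb"))
print(s["tcp_pos"],np.degrees(np.arctan2(s["ee_rot"][1,0],s["ee_rot"][0,0])))
cv2.imwrite("pics/w4.png",i["frame"][:,:,::-1])
P=cloud(i,i["hand_eye"]);h=cv2.cvtColor(i["frame"],cv2.COLOR_RGB2HSV)
m=((h[...,0]<14)&(h[...,1]>110)&(abs(P[...,1])<20)&(abs(P[...,0])<40)&(P[...,2]<0)&(P[...,2]>-60))
p=P[m];print(len(p),p.min(0).round(1),p.max(0).round(1),p.mean(0).round(1))
hi=p[p[:,2]<np.percentile(p[:,2],3)+3]
a=np.polyfit(hi[:,0],hi[:,1],1);b=np.polyfit(hi[:,0],hi[:,2],1);print("ridge y(x)",a,"z(x)",b,"x ext",hi[:,0].min(),hi[:,0].max())
# tip in world
T=wristT(s,i);W=cloud(i,T)
q=(W[...,2]>104)&(W[...,2]<120)&(i["frame"].astype(int).sum(-1)<330)&(W[...,0]>550)&(W[...,0]<640)&(W[...,1]<-100)&(W[...,1]>-165)
v,u=np.nonzero(q);w=ray(i,np.c_[u,v],110,T)[:,:2];c=np.array([550.3,-26]);an=np.degrees(np.arctan2(*(w-c).T[::-1]))
print(len(w),"tip ang",np.sort(an)[:3],W[q][:,2].mean())
for lo in range(-78,-55,4):
    k=(an>=lo)&(an<lo+4)
    if k.sum():print(lo,k.sum(),np.hypot(*(w-c)[k].T).mean().round(2))
E
```

```text
time: 9.35
tcp_pos: [519.5, -175.8, 133.6]
ee_rot: [[0.938, 0.347, 0.001], [0.347, -0.938, -0.0], [0.0, 0.001, -1.0]]
contact_force: [0.1, -0.8, -0.4]
gripper_width: 0.339
[ 519.51195661 -175.84367784  133.63264431] 20.284527035537565
11473 [-26.4 -19.4 -57.9] [30.8 19.9 -5. ] [  6.6   0.1 -32.8]
ridge y(x) [-0.00154493 -0.14086635] z(x) [ 4.04810865e-03 -3.59574948e+01] x ext -25.192528799263556 30.419639081067423
2567 tip ang [-78.24715724 -78.22221936 -78.19742582] 114.11471089014738
-78 429 131.2
-74 461 130.28
-70 486 129.91
-66 506 129.87
-62 537 129.85
-58 136 129.45
```

View pics/w4.png

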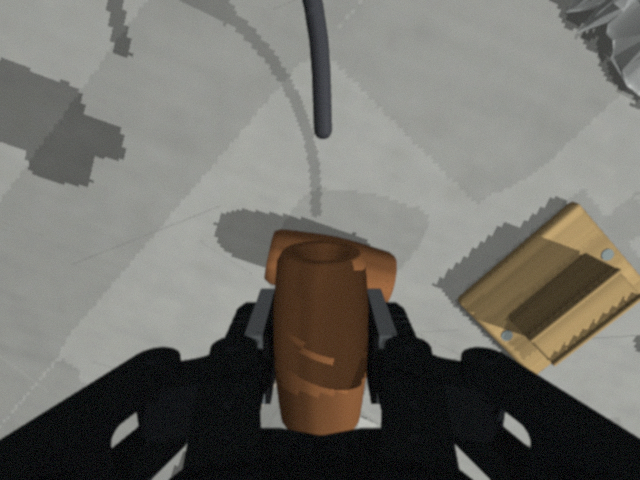

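The grip is held straight in the jaws, its bore mouth showing at (322,250), with the rod tip at (322,132) straight ahead. Next I'll work out the path.

```bash
cat > path.py <<'E'
from h import *
from scipy.spatial.transform import Rotation as Ro
C=np.array([550.3,-26.0]);PHI=10.5;OFF=np.array([1.0,-0.15,-20.7])
def rod(s): # s from tip along rod -> xy bow frame
    s=np.asarray(s,float);a=np.radians(-80)+(s-20)/130
    arc=130*np.c_[np.cos(a),np.sin(a)]
    t=np.array([np.sin(np.radians(80)),np.cos(np.radians(80))]);st=130*np.array([np.cos(np.radians(80)),-np.sin(np.radians(80))])+t*(s-20)[:,None]
    return np.where((s<20)[:,None],st,arc)
def pose(s):
    """grip centre xy world + heading deg for centre at arc length s"""
    if s<-8: hd=np.radians(10.);c=rod([s])[0]
    else:
        q=rod(np.linspace(max(0,s-30),s+30,61));m=q.mean(0);w=np.linalg.svd(q-m)[2][0]
        if w@(q[-1]-q[0])<0:w=-w
        n=np.array([-w[1],w[0]]);d=(q-m)@n;off=(d.max()+d.min())/2
        hd=np.arctan2(w[1],w[0]);c=m+n*off;c=c+w*((rod([s])[0]-c)@w)
    f=np.radians(PHI);R=np.array([[np.cos(f),-np.sin(f)],[np.sin(f),np.cos(f)]])
    return C+R@c,np.degrees(hd)+PHI
def tcp(s):
    c,h=pose(s);h_=np.radians(h);t=np.array([np.cos(h_),np.sin(h_)]);y=np.array([t[1],-t[0]])
    return np.r_[c-t*OFF[0]-y*OFF[1],110+OFF[2]],h
def rows(p,h,ss):
    for s in ss:
        q,g=tcp(s);a=np.radians(h);t=np.array([np.cos(a),np.sin(a)]);y=np.array([t[1],-t[0]]);d=q-p
        print(s,"dp",[(d[:2]@t).round(2),(d[:2]@y).round(2),round(-d[2],2)],"tw",round(-np.radians(g-h),4),"->",q.round(1),round(g,1));p,h=q,g
def now():
    from rig import r
    s=r.state();R=s["ee_rot"];h=np.degrees(np.arctan2(R[1,0],R[0,0]));p=s["tcp_pos"]
    ctr=p+R@OFF;b=ctr[:2]-C
    print("t",s["time"],"tcp",p.round(2),"yaw",h.round(2),"tilt",R[:2,2].round(4),"F",s["contact_force"].round(2),"tau",s["torque"].round(2),"w",s["gripper_width"])
    al=np.degrees(np.arctan2(b[1],b[0]))-PHI;print(" grip bow ang",al.round(2),"rad",np.hypot(*b).round(2),"z",ctr[2].round(2),"head-tangent",(h-(al+90+PHI)).round(2))
    Ft=R.T@s["contact_force"];print(" F tool",Ft.round(2))
    return p,h
E
python3 - <<'E'
from path import *
p,h=now()
rows(p,h,[-50,-42,-34,-26,-18,-10,-4,2,8,14,20,26,32,38,44,50,56,62])
E
```

```text
t 9.45 tcp [ 519.43 -176.92  133.4 ] yaw 20.22 tilt [ 0.0003 -0.0003] F [-1.03 -0.11 -1.09] tau [-0.    0.03  0.01] w 0.3337354779875146
 grip bow ang -111.77 rad 153.39 z 154.1 head-tangent 31.5
 F tool [-1.01 -0.26  1.09]
-50 dp [np.float64(10.76), np.float64(-0.46), np.float64(44.1)] tw -0.0049 -> [ 529.4 -172.8   89.3] 20.5
-42 dp [np.float64(8.0), np.float64(-0.0), np.float64(-0.0)] tw -0.0 -> [ 536.9 -170.    89.3] 20.5
-34 dp [np.float64(8.0), np.float64(0.0), np.float64(-0.0)] tw -0.0 -> [ 544.4 -167.2   89.3] 20.5
-26 dp [np.float64(8.0), np.float64(0.0), np.float64(-0.0)] tw -0.0 -> [ 551.9 -164.4   89.3] 20.5
-18 dp [np.float64(8.0), np.float64(-0.0), np.float64(-0.0)] tw -0.0 -> [ 559.3 -161.6   89.3] 20.5
-10 dp [np.float64(8.0), np.float64(0.0), np.float64(-0.0)] tw -0.0 -> [ 566.8 -158.8   89.3] 20.5
-4 dp [np.float64(6.0), np.float64(-0.0), np.float64(-0.0)] tw -0.0023 -> [ 572.5 -156.7   89.3] 20.6
2 dp [np.float64(6.0), np.float64(0.02), np.float64(-0.0)] tw -0.0085 -> [ 578.1 -154.6   89.3] 21.1
8 dp [np.float64(6.0), np.float64(-0.01), np.float64(-0.0)] tw -0.0133
[... 265 characters left out ...]
p.float64(-0.24), np.float64(-0.0)] tw -0.0195 -> [ 600.  -145.    89.3] 25.0
32 dp [np.float64(5.96), np.float64(-0.26), np.float64(-0.0)] tw -0.0252 -> [ 605.3 -142.2   89.3] 26.4
38 dp [np.float64(5.94), np.float64(-0.15), np.float64(-0.0)] tw -0.0387 -> [ 610.6 -139.5   89.3] 28.6
44 dp [np.float64(5.93), np.float64(-0.12), np.float64(-0.0)] tw -0.0431 -> [ 615.7 -136.5   89.3] 31.1
50 dp [np.float64(5.93), np.float64(-0.1), np.float64(-0.0)] tw -0.0456 -> [ 620.8 -133.4   89.3] 33.7
56 dp [np.float64(5.93), np.float64(-0.09), np.float64(-0.0)] tw -0.0462 -> [ 625.6 -130.    89.3] 36.4
62 dp [np.float64(5.93), np.float64(-0.09), np.float64(-0.0)] tw -0.0462 -> [ 630.4 -126.4   89.3] 39.0
```

```bash
python3 -m crank '[{"gripper":1,"dp":[5.4,-0.2,22],"twist":[0,0,-0.005]},{"gripper":1,"dp":[5.4,-0.2,22],"twist":[0,0,0]},{"gripper":1,"dp":[0,0,0],"twist":[0,0,0]},{"gripper":1,"dp":[0,0,0],"twist":[0,0,0]},{"gripper":1,"dp":[0,0,0],"twist":[0,0,0]}]'
python3 - <<'E'
from path import *
from rig import imaging
import pickle
now();p,h=now()
rows(p,h,[-42,-34])
i=imaging.get_image("top");P=cloud(i);q=(P[...,2]>45)&(P[...,2]<300)&(P[...,0]>480)&(P[...,1]<-60)&(P[...,1]>-300)
# foil/cup clearance from path circle
d=pickle.load(open("d0.pkl","rb"))["top"];P=cloud(d);
pts=P[(P[...,2]>60)&(P[...,2]<350)&(P[...,0]>560)&(P[...,1]<120)&(P[...,1]>-280)]
rr=np.hypot(*(pts[:,:2]-C).T);pts=pts[rr>150];rr=rr[rr>150];k=np.argsort(rr)[:3];print("nearest high pts",pts[k].round(0),rr[k].round(0))
cv2.imwrite("pics/t5.png",cv2.resize(i["frame"][150:300,280:460],(720,600))[:,:,::-1])
E
```

```text
time: 9.95
tcp_pos: [529.8, -172.8, 90.6]
ee_rot: [[0.936, 0.351, 0.002], [0.351, -0.936, -0.001], [0.001, 0.001, -1.0]]
contact_force: [0.2, -1.2, -0.6]
gripper_width: 0.343
t 9.95 tcp [ 529.83 -172.84   90.61] yaw 20.56 tilt [ 0.0018 -0.0007] F [ 0.19 -1.19 -0.6 ] tau [0.02 0.03 0.03] w 0.34256050429897633
 grip bow ang -108.14 rad 147.64 z 111.31 head-tangent 28.2
 F tool [-0.24  1.18  0.6 ]
t 9.95 tcp [ 529.83 -172.84   90.61] yaw 20.56 tilt [ 0.0018 -0.0007] F [ 0.19 -1.19 -0.6 ] tau [0.02 0.03 0.03] w 0.34256050429897633
 grip bow ang -108.14 rad 147.64 z 111.31 head-tangent 28.2
 F tool [-0.24  1.18  0.6 ]
-42 dp [np.float64(7.6), np.float64(-0.21), np.float64(1.31)] tw 0.001 -> [ 536.9 -170.    89.3] 20.5
-34 dp [np.float64(8.0), np.float64(0.0), np.float64(-0.0)] tw -0.0 -> [ 544.4 -167.2   89.3] 20.5
nearest high pts [[ 741. -250.   64.]
 [ 729. -259.   66.]
 [ 737. -254.   63.]] [294. 294. 295.]
```

```bash
python3 -m crank '[{"gripper":1,"dp":[7.7,-0.1,0.5],"twist":[0,0,0]},{"gripper":1,"dp":[8,0,0],"twist":[0,0,0]},{"gripper":1,"dp":[5,0,0],"twist":[0,0,0]},{"gripper":1,"dp":[0,0,0],"twist":[0,0,0]},{"gripper":1,"dp":[0,0,0],"twist":[0,0,0]}]'
python3 - <<'E'
from path import *
from rig import imaging
import pickle
p,h=now();rows(p,h,[-26])
s_,i=None,imaging.get_image("scene")
cv2.imwrite("pics/s5.png",cv2.resize(i["frame"][180:300,300:440],(700,600),interpolation=cv2.INTER_CUBIC)[:,:,::-1])
E
```

```text
time: 10.5
tcp_pos: [548.8, -164.5, 88.6]
ee_rot: [[0.936, 0.353, -0.0], [0.353, -0.936, 0.0], [-0.0, -0.0, -1.0]]
contact_force: [0.5, 0.4, -0.0]
gripper_width: 0.34
t 10.5 tcp [ 548.76 -164.49   88.58] yaw 20.64 tilt [-0.0003  0.0001] F [ 0.46  0.36 -0.05] tau [-0.   -0.03  0.01] w 0.33995631256202363
 grip bow ang -100.77 rad 138.0 z 109.28 head-tangent 20.91
 F tool [ 0.56 -0.17  0.05]
-26 dp [np.float64(2.94), np.float64(0.97), np.float64(-0.72)] tw 0.0025 -> [ 551.9 -164.4   89.3] 20.5
```

View pics/s5.png

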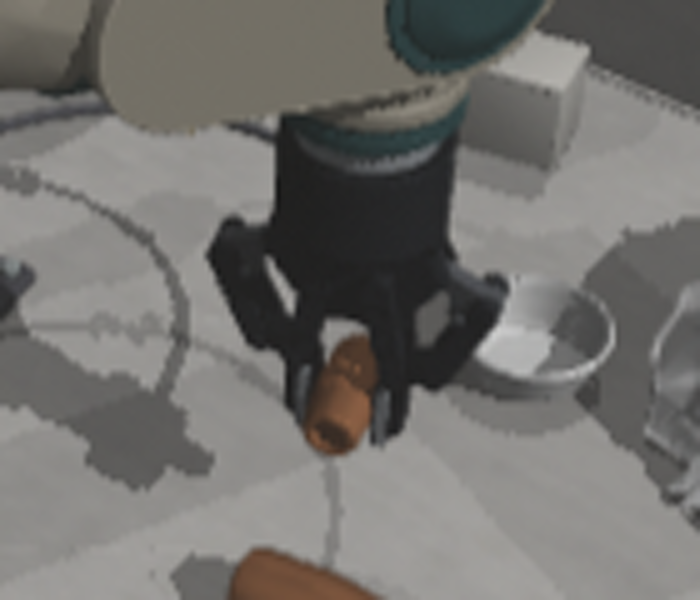

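The view from behind isn't useful for the fit: the gripper hides the tip, and the grip's rear end is at (335,435). I'll check the alignment numerically with the wrist camera.

```bash
cat > rel.py <<'E'
from path import *
def rel():
    from rig import r,imaging
    s=r.state();i=imaging.get_image("wrist");H=i["hand_eye"];P=cloud(i,H)
    f=i["frame"].astype(int);h=cv2.cvtColor(i["frame"],cv2.COLOR_RGB2HSV)
    m=(f.sum(-1)<330)&(h[...,1]<90)&(P[...,2]<-15)&(P[...,2]>-32)&(P[...,0]>24)&(P[...,0]<110)&(abs(P[...,1])<45)
    v,u=np.nonzero(m);q=P[m]
    # ray in tool frame onto rod-axis plane z=OFF[2]
    w=ray(i,np.c_[u,v],OFF[2],H)
    for lo in range(24,70,6):
        k=(w[:,0]>=lo)&(w[:,0]<lo+6)
        if k.sum()>8: print("  x",lo+3,"n",k.sum(),"y mid",((w[k,1].min()+w[k,1].max())/2).round(2),"topz",np.percentile(q[k,2],10).round(1))
    return i
E
python3 - <<'E'
from rel import *
rel()
E
```

```text
x 27 n 59 y mid -0.14 topz -25.6
  x 33 n 458 y mid -0.14 topz -26.7
  x 39 n 467 y mid 1.07 topz -26.6
  x 45 n 471 y mid 1.05 topz -26.7
  x 51 n 476 y mid 0.74 topz -26.7
  x 57 n 532 y mid 0.46 topz -26.7
  x 63 n 513 y mid 0.02 topz -26.8
  x 69 n 550 y mid -0.81 topz -26.8
```

```bash
python3 -m crank '[{"gripper":1,"dp":[0,0.9,-0.7],"twist":[0,0,0]},{"gripper":1,"dp":[4,0,0],"twist":[0,0,0]},{"gripper":1,"dp":[5,0,0],"twist":[0,0,0]},{"gripper":1,"dp":[5,0,0],"twist":[0,0,0]},{"gripper":1,"dp":[5,0,0],"twist":[0,0,-0.002]},{"gripper":1,"dp":[0,0,0],"twist":[0,0,0]},{"gripper":1,"dp":[0,0,0],"twist":[0,0,0]}]'
python3 - <<'E'
from rel import *
p,h=now();rows(p,h,[-4,2,8,14,20]);i=rel()
P=cloud(i,i["hand_eye"]);hh=cv2.cvtColor(i["frame"],cv2.COLOR_RGB2HSV)
m=((hh[...,0]<14)&(hh[...,1]>110)&(abs(P[...,1])<16)&(abs(P[...,0])<25)&(P[...,2]<-25)&(P[...,2]>-45))
for a in(-20,-10,0,10,20):
    k=m&(abs(P[...,0]-a)<5);print(a,k.sum(),np.percentile(P[k][:,2],[2,5,10]).round(1) if k.sum() else "")
E
```

```text
time: 11.3
tcp_pos: [566.8, -158.7, 89.2]
ee_rot: [[0.935, 0.354, -0.0], [0.354, -0.935, 0.0], [-0.0, -0.0, -1.0]]
contact_force: [-0.5, -0.0, -0.0]
gripper_width: 0.339
t 11.3 tcp [ 566.83 -158.69   89.23] yaw 20.74 tilt [-0.0002  0.0001] F [-0.52 -0.04 -0.02] tau [-0.04  0.01 -0.02] w 0.33881880333982073
 grip bow ang -92.99 rad 133.34 z 109.93 head-tangent 13.24
 F tool [-0.5  -0.15  0.02]
-4 dp [np.float64(5.98), np.float64(0.09), np.float64(-0.07)] tw 0.0019 -> [ 572.5 -156.7   89.3] 20.6
2 dp [np.float64(6.0), np.float64(0.02), np.float64(-0.0)] tw -0.0085 -> [ 578.1 -154.6   89.3] 21.1
8 dp [np.float64(6.0), np.float64(-0.01), np.float64(-0.0)] tw -0.0133 -> [ 583.7 -152.4   89.3] 21.9
14 dp [np.float64(6.0), np.float64(-0.07), np.float64(-0.0)] tw -0.0163 -> [ 589.2 -150.1   89.3] 22.8
20 dp [np.float64(5.98), np.float64(-0.15), np.float64(-0.0)] tw -0.0182 -> [ 594.7 -147.6   89.3] 23.9
  x 27 n 249 y mid -0.14 topz -26.0
  x 33 n 475 y mid -0.14 topz -25.9
  x 39 n 459 y mid -0.43 topz -26.1
  x 45 n 473 y mid -1.01 topz -26.0
  x 51 n 481 y mid -1.73 topz -26.1
  x 57 n 540 y mid -2.85 topz -26.1
  x 63 n 529 y mid -4.23 topz -26.1
  x 69 n 570 y mid -6.0 topz -26.1
-20 1485 [-36.6 -36.4 -36.1]
-10 1822 [-37.5 -37.2 -36.9]
0 1851 [-38.  -37.6 -37.3]
10 2072 [-37.6 -37.2 -37. ]
20 2057 [-36.8 -36.5 -36.2]
```

The rod is entering without contact and the vertical alignment agrees (37.6 - 11.5 = 26.1). Continuing.

```bash
python3 -m crank '[{"gripper":1,"dp":[6,0,0],"twist":[0,0,0]},{"gripper":1,"dp":[6,0,0],"twist":[0,0,-0.007]},{"gripper":1,"dp":[6,0,0],"twist":[0,0,-0.013]},{"gripper":1,"dp":[6,-0.07,0],"twist":[0,0,-0.016]},{"gripper":1,"dp":[6,-0.15,0],"twist":[0,0,-0.018]},{"gripper":1,"dp":[0,0,0],"twist":[0,0,0]},{"gripper":1,"dp":[0,0,0],"twist":[0,0,0]}]'
python3 - <<'E'
from rel import *
p,h=now();rows(p,h,[26,32,38,44,50]);rel()
E
```

```text
time: 12.05
tcp_pos: [594.6, -147.5, 89.2]
ee_rot: [[0.915, 0.404, -0.0], [0.404, -0.915, 0.0], [-0.0, -0.0, -1.0]]
contact_force: [-0.3, 0.5, -0.4]
gripper_width: 0.341
t 12.05 tcp [ 594.64 -147.53   89.22] yaw 23.83 tilt [-0.0003  0.0001] F [-0.26  0.53 -0.44] tau [ 0.   -0.03  0.03] w 0.3412331022697277
 grip bow ang -80.02 rad 129.16 z 109.92 head-tangent 3.35
 F tool [-0.02 -0.59  0.44]
26 dp [np.float64(5.97), np.float64(-0.14), np.float64(-0.08)] tw -0.0199 -> [ 600.  -145.    89.3] 25.0
32 dp [np.float64(5.96), np.float64(-0.26), np.float64(-0.0)] tw -0.0252 -> [ 605.3 -142.2   89.3] 26.4
38 dp [np.float64(5.94), np.float64(-0.15), np.float64(-0.0)] tw -0.0387 -> [ 610.6 -139.5   89.3] 28.6
44 dp [np.float64(5.93), np.float64(-0.12), np.float64(-0.0)] tw -0.0431 -> [ 615.7 -136.5   89.3] 31.1
50 dp [np.float64(5.93), np.float64(-0.1), np.float64(-0.0)] tw -0.0456 -> [ 620.8 -133.4   89.3] 33.7
  x 27 n 258 y mid -0.13 topz -26.2
  x 33 n 480 y mid -0.13 topz -26.0
  x 39 n 475 y mid -3.25 topz -26.0
  x 45 n 485 y mid -4.83 topz -26.0
  x 51 n 508 y mid -6.82 topz -26.0
  x 57 n 560 y mid -9.17 topz -26.0
  x 63 n 594 y mid -11.74 topz -26.0
  x 69 n 620 y mid -14.81 topz -26.1
```

```bash
python3 -m crank '[{"gripper":1,"dp":[6,-0.15,0],"twist":[0,0,-0.02]},{"gripper":1,"dp":[5.95,-0.25,0],"twist":[0,0,-0.025]},{"gripper":1,"dp":[5.95,-0.15,0],"twist":[0,0,-0.039]},{"gripper":1,"dp":[5.93,-0.12,0],"twist":[0,0,-0.043]},{"gripper":1,"dp":[5.93,-0.1,0],"twist":[0,0,-0.046]},{"gripper":1,"dp":[5.93,-0.1,0],"twist":[0,0,-0.046]},{"gripper":1,"dp":[5.93,-0.1,0],"twist":[0,0,-0.046]},{"gripper":1,"dp":[5.93,-0.1,0],"twist":[0,0,-0.046]},{"gripper":1,"dp":[5.93,-0.1,0],"twist":[0,0,-0.046]},{"gripper":1,"dp":[5.93,-0.1,0],"twist":[0,0,-0.046]},{"gripper":1,"dp":[5.93,-0.1,0],"twist":[0,0,-0.046]},{"gripper":1,"dp":[0,0,0],"twist":[0,0,0]},{"gripper":1,"dp":[0,0,0],"twist":[0,0,0]}]'
python3 - <<'E'
from rel import *
p,h=now();rows(p,h,[92,98,104]);rel()
E
```

```text
time: 13.4
tcp_pos: [647.5, -110.0, 89.3]
ee_rot: [[0.649, 0.761, -0.0], [0.761, -0.649, 0.0], [-0.0, -0.0, -1.0]]
contact_force: [0.7, -0.4, -1.1]
gripper_width: 0.338
t 13.4 tcp [ 647.52 -109.96   89.26] yaw 49.53 tilt [-0.0001  0.    ] F [ 0.69 -0.38 -1.11] tau [-0.04 -0.02 -0.06] w 0.33777411258478746
 grip bow ang -50.87 rad 128.31 z 109.96 head-tangent -0.11
 F tool [0.16 0.78 1.11]
92 dp [np.float64(5.83), np.float64(-0.12), np.float64(-0.04)] tw -0.0473 -> [ 651.2 -105.4   89.3] 52.2
98 dp [np.float64(5.93), np.float64(-0.09), np.float64(-0.0)] tw -0.0462 -> [ 654.8 -100.7   89.3] 54.9
104 dp [np.float64(5.93), np.float64(-0.09), np.float64(-0.0)] tw -0.0462 -> [658.1 -95.8  89.3] 57.5
  x 27 n 255 y mid 0.01 topz -26.0
  x 33 n 493 y mid 0.01 topz -25.9
  x 39 n 486 y mid -5.21 topz -25.9
  x 45 n 501 y mid -7.07 topz -26.0
  x 51 n 711 y mid -10.44 topz -28.0
  x 57 n 887 y mid -11.19 topz -28.3
  x 63 n 781 y mid -14.86 topz -29.3
  x 69 n 793 y mid -19.99 topz -30.6
```

```bash
python3 -m crank '[{"gripper":1,"dp":[5.93,-0.1,0],"twist":[0,0,-0.047]},{"gripper":1,"dp":[5.93,-0.1,0],"twist":[0,0,-0.046]},{"gripper":1,"dp":[5.93,-0.1,0],"twist":[0,0,-0.046]},{"gripper":1,"dp":[5.93,-0.1,0],"twist":[0,0,-0.046]},{"gripper":1,"dp":[5.93,-0.1,0],"twist":[0,0,-0.046]},{"gripper":1,"dp":[5.93,-0.1,0],"twist":[0,0,-0.046]},{"gripper":1,"dp":[5.93,-0.1,0],"twist":[0,0,-0.046]},{"gripper":1,"dp":[0,0,0],"twist":[0,0,0]},{"gripper":1,"dp":[0,0,0],"twist":[0,0,0]}]'
python3 - <<'E'
from rel import *
p,h=now();rows(p,h,[134,140,146])
E
```

```text
time: 14.35
tcp_pos: [668.5, -74.5, 89.6]
ee_rot: [[0.375, 0.927, -0.001], [0.927, -0.375, 0.001], [0.0, -0.002, -1.0]]
contact_force: [-4.9, 2.4, 2.6]
gripper_width: 0.341
t 14.35 tcp [668.47 -74.55  89.61] yaw 67.99 tilt [-0.0013  0.0009] F [-4.93  2.38  2.64] tau [0.37 0.68 0.17] w 0.34067249612259554
 grip bow ang -32.39 rad 127.64 z 110.31 head-tangent -0.13
 F tool [ 0.35 -5.47 -2.63]
134 dp [np.float64(5.89), np.float64(0.57), np.float64(0.31)] tw -0.0481 -> [671.2 -69.3  89.3] 70.7
140 dp [np.float64(5.93), np.float64(-0.09), np.float64(-0.0)] tw -0.0462 -> [673.1 -63.7  89.3] 73.4
146 dp [np.float64(5.93), np.float64(-0.09), np.float64(-0.0)] tw -0.0462 -> [674.7 -58.   89.3] 76.0
```

Threaded. There is a 5.5 N inward side load as the keeper enters the bore, so I'll relieve it slightly inward and upward.

```bash
python3 -m crank '[{"gripper":1,"dp":[0,-0.4,-0.5],"twist":[0,0,0]},{"gripper":1,"dp":[0,-0.4,-0.5],"twist":[0,0,0]},{"gripper":1,"dp":[0,0,0],"twist":[0,0,0]},{"gripper":1,"dp":[0,0,0],"twist":[0,0,0]}]'
python3 - <<'E'
from rel import *
p,h=now();rel()
E
```

```text
time: 14.75
tcp_pos: [668.2, -74.7, 90.3]
ee_rot: [[0.374, 0.927, -0.0], [0.927, -0.374, 0.0], [0.0, -0.0, -1.0]]
contact_force: [-3.4, -0.5, -0.6]
gripper_width: 0.344
t 14.75 tcp [668.22 -74.68  90.33] yaw 68.02 tilt [-0.0001  0.    ] F [-3.43 -0.49 -0.62] tau [0.04 0.39 0.02] w 0.3444671513142484
 grip bow ang -32.48 rad 127.42 z 111.03 head-tangent 0.01
 F tool [-1.74 -2.99  0.62]
  x 27 n 328 y mid 0.11 topz -29.8
  x 33 n 586 y mid 0.11 topz -30.3
  x 39 n 554 y mid -3.9 topz -31.4
  x 45 n 345 y mid -5.22 topz -31.7
  x 51 n 514 y mid -7.45 topz -24.8
  x 57 n 558 y mid -10.09 topz -24.9
  x 63 n 601 y mid -13.35 topz -25.0
  x 69 n 636 y mid -16.68 topz -24.9
```

```bash
python3 -m crank '[{"gripper":1,"dp":[5.93,-0.6,0],"twist":[0,0,-0.046]},{"gripper":1,"dp":[5.93,-0.1,0],"twist":[0,0,-0.046]},{"gripper":1,"dp":[0,0,0],"twist":[0,0,0]},{"gripper":1,"dp":[0,0,0],"twist":[0,0,0]}]'
python3 - <<'E'
from rel import *
p,h=now();rel()
E
```

```text
time: 15.2
tcp_pos: [671.8, -62.9, 90.7]
ee_rot: [[0.288, 0.958, 0.0], [0.958, -0.288, 0.001], [0.001, -0.0, -1.0]]
contact_force: [-4.0, 1.6, 3.6]
gripper_width: 0.336
t 15.2 tcp [671.84 -62.86  90.65] yaw 73.28 tilt [0.0001 0.0006] F [-3.95  1.61  3.64] tau [0.34 0.53 0.1 ] w 0.3362491641067395
 grip bow ang -26.93 rad 126.86 z 111.35 head-tangent -0.3
 F tool [ 0.41 -4.25 -3.64]
  x 27 n 328 y mid 0.14 topz -30.1
  x 33 n 504 y mid 0.14 topz -30.7
  x 39 n 481 y mid -2.98 topz -24.6
  x 45 n 502 y mid -5.16 topz -24.5
  x 51 n 514 y mid -7.43 topz -24.5
  x 57 n 558 y mid -10.06 topz -24.6
  x 63 n 604 y mid -13.33 topz -24.5
  x 69 n 637 y mid -16.78 topz -24.6
```

```bash
python3 -m crank '[{"gripper":1,"dp":[0,-0.4,-0.6],"twist":[0,0,-0.015]},{"gripper":1,"dp":[0,0,0],"twist":[0,0,0]},{"gripper":1,"dp":[0,0,0],"twist":[0,0,0]}]'
python3 - <<'E'
from rel import *
p,h=now()
E
python3 -m crank '[{"gripper":1,"dp":[5.93,-0.1,0],"twist":[0,0,-0.046]},{"gripper":1,"dp":[5.93,-0.1,0],"twist":[0,0,-0.046]},{"gripper":1,"dp":[0,0,0],"twist":[0,0,0]},{"gripper":1,"dp":[0,0,0],"twist":[0,0,0]}]'
python3 - <<'E'
from rel import *
p,h=now();rel()
E
```

```text
time: 15.55
tcp_pos: [671.6, -63.2, 91.2]
ee_rot: [[0.273, 0.962, 0.001], [0.962, -0.273, -0.0], [0.0, 0.001, -1.0]]
contact_force: [-1.5, 1.2, 1.6]
gripper_width: 0.339
t 15.55 tcp [671.62 -63.2   91.19] yaw 74.16 tilt [ 0.0007 -0.    ] F [-1.54  1.21  1.6 ] tau [0.15 0.19 0.02] w 0.33922361124107425
 grip bow ang -27.1 rad 126.72 z 111.89 head-tangent 0.76
 F tool [ 0.75 -1.82 -1.6 ]
time: 15.95
tcp_pos: [674.4, -51.6, 91.1]
ee_rot: [[0.184, 0.983, 0.001], [0.983, -0.184, 0.0], [0.0, 0.001, -1.0]]
contact_force: [1.2, -0.6, 2.2]
gripper_width: 0.334
t 15.95 tcp [674.45 -51.64  91.15] yaw 79.38 tilt [0.0008 0.    ] F [ 1.19 -0.63  2.2 ] tau [ 0.05 -0.13 -0.02] w 0.33419437326593454
 grip bow ang -21.72 rad 126.59 z 111.85 head-tangent 0.6
 F tool [-0.4   1.29 -2.2 ]
  x 27 n 260 y mid 0.17 topz -24.5
  x 33 n 491 y mid 0.32 topz -24.0
  x 39 n 475 y mid -2.8 topz -24.1
  x 45 n 498 y mid -4.83 topz -24.1
  x 51 n 503 y mid -7.1 topz -24.1
  x 57 n 549 y mid -9.6 topz -24.2
  x 63 n 602 y mid -12.73 topz -24.2
  x 69 n 655 y mid -20.64 topz -24.1
```

```bash
python3 -m crank '[{"gripper":1,"dp":[5.93,0.1,0],"twist":[0,0,-0.044]},{"gripper":1,"dp":[5.93,0.1,0],"twist":[0,0,-0.044]},{"gripper":1,"dp":[0,0,0],"twist":[0,0,0]},{"gripper":1,"dp":[0,0,0],"twist":[0,0,0]}]'
python3 - <<'E'
from rel import *
p,h=now()
E
python3 -m crank '[{"gripper":1,"dp":[5.93,0.1,0],"twist":[0,0,-0.044]},{"gripper":1,"dp":[5.93,0,0],"twist":[0,0,-0.044]},{"gripper":1,"dp":[0,0,0],"twist":[0,0,0]},{"gripper":1,"dp":[0,0,0],"twist":[0,0,0]}]'
python3 - <<'E'
from rel import *
p,h=now();i=rel()
P=cloud(i,i["hand_eye"]);hh=cv2.cvtColor(i["frame"],cv2.COLOR_RGB2HSV)
b=(hh[...,0]>14)&(hh[...,0]<30)&(hh[...,1]>110)&(P[...,2]<-10)&(P[...,0]>20)&(abs(P[...,1])<40)
print("brass",b.sum(),np.percentile(P[b],[1,50,99],axis=0).round(1))
E
```

```text
time: 16.4
tcp_pos: [676.5, -39.7, 91.1]
ee_rot: [[0.097, 0.995, 0.001], [0.995, -0.097, 0.001], [0.001, 0.001, -1.0]]
contact_force: [1.2, 1.2, 1.9]
gripper_width: 0.338
t 16.4 tcp [676.47 -39.69  91.14] yaw 84.43 tilt [0.0006 0.0006] F [1.23 1.22 1.95] tau [ 0.19 -0.19 -0.05] w 0.3377233195890312
 grip bow ang -16.25 rad 126.75 z 111.85 head-tangent 0.17
 F tool [ 1.34  1.11 -1.94]
time: 16.8
tcp_pos: [677.4, -28.0, 91.1]
ee_rot: [[0.01, 1.0, 0.0], [1.0, -0.01, 0.0], [0.0, 0.0, -1.0]]
contact_force: [1.6, 1.6, 2.2]
gripper_width: 0.343
t 16.8 tcp [677.36 -27.97  91.08] yaw 89.45 tilt [0.0003 0.0005] F [1.58 1.59 2.21] tau [ 0.19 -0.25 -0.02] w 0.3425205368471541
 grip bow ang -10.94 rad 126.92 z 111.78 head-tangent -0.11
 F tool [ 1.61  1.57 -2.21]
  x 27 n 254 y mid 0.22 topz -24.3
  x 33 n 487 y mid 0.37 topz -24.1
  x 39 n 482 y mid -4.4 topz -24.2
  x 45 n 490 y mid -6.27 topz -24.1
  x 51 n 302 y mid -10.67 topz -27.7
  x 57 n 44 y mid -10.39 topz -24.2
  x 63 n 593 y mid -11.5 topz -26.7
  x 69 n 942 y mid -20.3 topz -26.6
brass 3358 [[ 24.7 -20.1 -33.2]
 [ 57.4  -8.8 -30.2]
 [ 64.1   9.  -16.7]]
```

```bash
python3 -m crank '[{"gripper":1,"dp":[5.93,0,0],"twist":[0,0,-0.045]},{"gripper":1,"dp":[5.93,0,0],"twist":[0,0,-0.046]},{"gripper":1,"dp":[0,0,0],"twist":[0,0,0]},{"gripper":1,"dp":[0,0,0],"twist":[0,0,0]}]'
python3 - <<'E'
from rel import *
p,h=now()
E
python3 -m crank '[{"gripper":1,"dp":[1.98,-0.01,0],"twist":[0,0,-0.0155]},{"gripper":1,"dp":[1.98,-0.01,0],"twist":[0,0,-0.0155]},{"gripper":1,"dp":[0,0,0],"twist":[0,0,0]},{"gripper":1,"dp":[0,0,0],"twist":[0,0,0]}]'
python3 - <<'E'
from rel import *
p,h=now();i=rel()
P=cloud(i,i["hand_eye"]);hh=cv2.cvtColor(i["frame"],cv2.COLOR_RGB2HSV)
b=(hh[...,0]>16)&(hh[...,0]<30)&(hh[...,1]>110)&(P[...,2]<-10)&(P[...,0]>30)&(abs(P[...,1])<40)
print("brass",b.sum(),np.percentile(P[b],[1,50,99],axis=0).round(1))
E
```

```text
time: 17.25
tcp_pos: [676.9, -16.2, 90.9]
ee_rot: [[-0.081, 0.997, -0.001], [0.997, 0.081, 0.0], [0.0, -0.0, -1.0]]
contact_force: [0.8, 1.5, 2.7]
gripper_width: 0.339
t 17.25 tcp [676.94 -16.18  90.93] yaw 94.66 tilt [-0.0005  0.0004] F [0.78 1.47 2.67] tau [ 0.11 -0.03  0.  ] w 0.33864906578283094
 grip bow ang -5.62 rad 126.89 z 111.63 head-tangent -0.22
 F tool [ 1.41  0.89 -2.67]
time: 17.65
tcp_pos: [676.6, -12.2, 90.9]
ee_rot: [[-0.114, 0.994, -0.0], [0.994, 0.114, 0.0], [0.0, -0.0, -1.0]]
contact_force: [0.3, -0.6, 1.7]
gripper_width: 0.339
t 17.65 tcp [676.62 -12.18  90.9 ] yaw 96.52 tilt [-0.0004  0.0002] F [ 0.25 -0.56  1.7 ] tau [-0.12 -0.05 -0.04] w 0.33898083251051725
 grip bow ang -3.81 rad 126.93 z 111.6 head-tangent -0.17
 F tool [-0.58  0.19 -1.7 ]
  x 27 n 282 y mid 0.25 topz -24.7
  x 33 n 405 y mid -0.9 topz -24.5
  x 39 n 34 y mid -3.61 topz -25.6
  x 45 n 127 y mid -4.0 topz -27.2
  x 51 n 828 y mid -4.23 topz -26.7
  x 57 n 838 y mid -12.92 topz -26.6
  x 63 n 1088 y mid -14.78 topz -30.1
  x 69 n 1206 y mid -14.4 topz -30.2
brass 3022 [[ 36.1 -14.  -32.9]
 [ 44.1  -2.9 -30.2]
 [ 49.6   6.7 -15.2]]
```

```bash
for k in 1; do python3 -m crank '[{"gripper":1,"dp":[1,0,0],"twist":[0,0,-0.0078]},{"gripper":1,"dp":[1,0,0],"twist":[0,0,-0.0078]},{"gripper":1,"dp":[1,0,0],"twist":[0,0,-0.0078]},{"gripper":1,"dp":[0,0,0],"twist":[0,0,0]},{"gripper":1,"dp":[0,0,0],"twist":[0,0,0]}]' >/dev/null; done
python3 -c "
from path import *
now()"
python3 -m crank '[{"gripper":1,"dp":[1,0,0],"twist":[0,0,-0.0078]},{"gripper":1,"dp":[0.5,0,0],"twist":[0,0,-0.0039]},{"gripper":1,"dp":[0,0,0],"twist":[0,0,0]},{"gripper":1,"dp":[0,0,0],"twist":[0,0,0]}]' >/dev/null
python3 -c "
from path import *
now()"
```

```text
t 18.2 tcp [676.28  -9.11  90.93] yaw 97.88 tilt [-0.0003  0.0002] F [ 0.03 -0.54  1.73] tau [-0.2  -0.01 -0.04] w 0.3401091609358822
 grip bow ang -2.41 rad 126.96 z 111.63 head-tangent -0.21
 F tool [-0.54 -0.04 -1.73]
t 18.6 tcp [676.12  -7.71  90.94] yaw 98.54 tilt [-0.0001  0.0002] F [-0.34 -0.71  1.84] tau [-0.21  0.03  0.  ] w 0.33783429765247674
 grip bow ang -1.78 rad 127.0 z 111.64 head-tangent -0.18
 F tool [-0.65 -0.45 -1.84]
```

```bash
python3 -m crank '[{"gripper":1,"dp":[0.8,0,0],"twist":[0,0,-0.006]},{"gripper":1,"dp":[0.7,0,0],"twist":[0,0,-0.006]},{"gripper":1,"dp":[0,0,0],"twist":[0,0,0]},{"gripper":1,"dp":[0,0,0],"twist":[0,0,0]}]' >/dev/null
python3 -c "
from path import *
now()"
python3 -m crank '[{"gripper":1,"dp":[0.8,0,0],"twist":[0,0,-0.006]},{"gripper":1,"dp":[0.7,0,0],"twist":[0,0,-0.006]},{"gripper":1,"dp":[0,0,0],"twist":[0,0,0]},{"gripper":1,"dp":[0,0,0],"twist":[0,0,0]}]' >/dev/null
python3 -c "
from path import *
now()"
```

```text
t 19.0 tcp [675.89  -6.19  90.96] yaw 99.24 tilt [-0.0002  0.0002] F [-0.54 -1.08  2.41] tau [-0.21  0.06 -0.04] w 0.3390587492732696
 grip bow ang -1.09 rad 126.99 z 111.66 head-tangent -0.17
 F tool [-0.98 -0.7  -2.41]
t 19.4 tcp [675.65  -4.73  90.97] yaw 99.92 tilt [-0.0001  0.0002] F [-0.82 -0.63  1.49] tau [-0.3   0.09  0.02] w 0.3405989892576703
 grip bow ang -0.42 rad 126.99 z 111.67 head-tangent -0.16
 F tool [-0.48 -0.91 -1.49]
```

```bash
cat > br.py <<'E'
from rel import *
def br(name=None):
    from rig import r,imaging
    i=imaging.get_image("wrist");P=cloud(i,i["hand_eye"]);hh=cv2.cvtColor(i["frame"],cv2.COLOR_RGB2HSV)
    b=(hh[...,0]>16)&(hh[...,0]<30)&(hh[...,1]>110)&(P[...,2]<-10)&(P[...,0]>27)&(abs(P[...,1])<40)
    print("brass",b.sum(),np.percentile(P[b],[1,3,50,99],axis=0).round(1).tolist())
    if name: cv2.imwrite(name,i["frame"][:,:,::-1])
E
python3 -m crank '[{"gripper":1,"dp":[0.8,0,0],"twist":[0,0,-0.006]},{"gripper":1,"dp":[0.7,0,0],"twist":[0,0,-0.006]},{"gripper":1,"dp":[0,0,0],"twist":[0,0,0]},{"gripper":1,"dp":[0,0,0],"twist":[0,0,0]}]' >/dev/null
python3 -c "
from br import *
now();br('pics/w9.png')"
```

```text
t 19.8 tcp [675.62  -3.7   91.1 ] yaw 100.58 tilt [ 0.0006 -0.0003] F [ 1.37 -3.43  1.57] tau [-0.74 -0.31 -0.  ] w 0.341789624839906
 grip bow ang 0.04 rad 127.12 z 111.8 head-tangent 0.04
 F tool [-3.63  0.72 -1.57]
brass 3101 [[29.8, -11.1, -32.7], [30.6, -10.5, -32.2], [36.9, -0.2, -29.9], [41.9, 9.8, -13.8]]
```

View pics/w9.png

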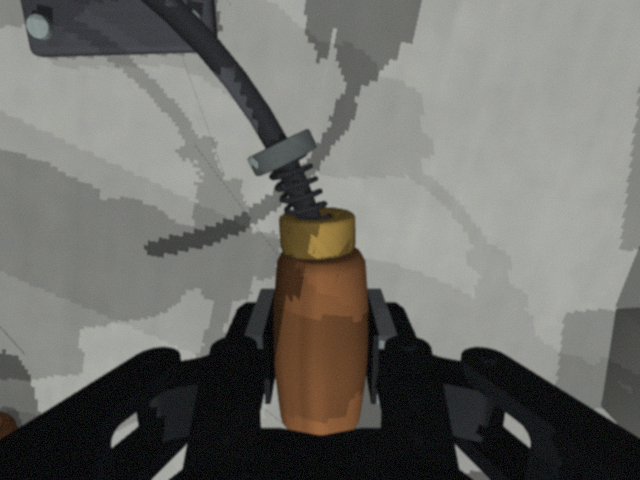

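The grip now touches the brass at (317,240), with the axial force up to 3.6 N. Pressing on in small steps.

```bash
python3 -m crank '[{"gripper":1,"dp":[1,0,0],"twist":[0,0,-0.0078]},{"gripper":1,"dp":[1,0,0],"twist":[0,0,-0.0078]},{"gripper":1,"dp":[0,0,0],"twist":[0,0,0]},{"gripper":1,"dp":[0,0,0],"twist":[0,0,0]}]' >/dev/null
python3 -c "
from path import *
now()"
python3 -m crank '[{"gripper":1,"dp":[1,0,0],"twist":[0,0,-0.0078]},{"gripper":1,"dp":[0.5,0,0],"twist":[0,0,-0.0039]},{"gripper":1,"dp":[0,0,0],"twist":[0,0,0]},{"gripper":1,"dp":[0,0,0],"twist":[0,0,0]}]' >/dev/null
python3 -c "
from path import *
now()"
```

```text
t 20.25 tcp [675.28  -1.77  91.17] yaw 101.49 tilt [ 0.0007 -0.0006] F [ 2.6  -5.92  1.88] tau [-0.85 -0.34 -0.03] w 0.3395079096317636
 grip bow ang 0.93 rad 127.14 z 111.87 head-tangent 0.06
 F tool [-6.32  1.37 -1.87]
t 20.65 tcp [ 6.7517e+02 -6.6000e-01  9.1220e+01] yaw 102.14 tilt [ 0.0013 -0.0011] F [ 3.83 -5.92  2.42] tau [-0.99 -0.48 -0.13] w 0.3415606758390189
 grip bow ang 1.43 rad 127.23 z 111.92 head-tangent 0.21
 F tool [-6.6   2.5  -2.41]
```

```bash
python3 -m crank '[{"gripper":1,"dp":[0.6,0.3,0],"twist":[0,0,-0.003]},{"gripper":1,"dp":[0.6,0.1,0],"twist":[0,0,-0.004]},{"gripper":1,"dp":[0,0,0],"twist":[0,0,0]},{"gripper":1,"dp":[0,0,0],"twist":[0,0,0]}]' >/dev/null
python3 -c "
from path import *
now()"
python3 -m crank '[{"gripper":1,"dp":[0.5,0,0],"twist":[0,0,-0.0039]},{"gripper":1,"dp":[0.5,0,0],"twist":[0,0,-0.0039]},{"gripper":1,"dp":[0,0,0],"twist":[0,0,0]},{"gripper":1,"dp":[0,0,0],"twist":[0,0,0]}]' >/dev/null
python3 -c "
from path import *
now()"
```

```text
t 21.05 tcp [6.7536e+02 3.0000e-01 9.1280e+01] yaw 102.53 tilt [ 0.0015 -0.0014] F [ 3.84 -6.39  1.01] tau [-1.15 -0.52 -0.12] w 0.3388473149736409
 grip bow ang 1.84 rad 127.62 z 111.98 head-tangent 0.18
 F tool [-7.07  2.37 -0.99]
t 21.45 tcp [675.24   1.13  91.29] yaw 102.96 tilt [ 0.0017 -0.0016] F [ 4.13 -7.78  1.11] tau [-1.2  -0.64 -0.12] w 0.3433205240114658
 grip bow ang 2.22 rad 127.66 z 111.99 head-tangent 0.25
 F tool [-8.51  2.28 -1.09]
```

```bash
for k in 1; do python3 -m crank '[{"gripper":1,"dp":[0.6,0.05,0],"twist":[0,0,-0.0039]},{"gripper":1,"dp":[0,0,0],"twist":[0,0,0]},{"gripper":1,"dp":[0,0,0],"twist":[0,0,0]}]' >/dev/null
python3 -c "
from path import *
now()"; done
python3 -m crank '[{"gripper":1,"dp":[0.6,0.05,0],"twist":[0,0,-0.0039]},{"gripper":1,"dp":[0,0,0],"twist":[0,0,0]},{"gripper":1,"dp":[0,0,0],"twist":[0,0,0]}]' >/dev/null
python3 -c "
from path import *
now()"
```

```text
t 21.75 tcp [675.23   1.72  91.31] yaw 103.18 tilt [ 0.0019 -0.0016] F [ 4.63 -7.47  0.69] tau [-1.23 -0.71 -0.12] w 0.34273660776846226
 grip bow ang 2.47 rad 127.77 z 112.01 head-tangent 0.21
 F tool [-8.33  2.8  -0.67]
t 22.05 tcp [675.13   2.34  91.21] yaw 103.41 tilt [ 0.0019 -0.0015] F [ 4.92 -7.74 -0.23] tau [-1.2  -0.72 -0.06] w 0.33591920450217944
 grip bow ang 2.75 rad 127.82 z 111.91 head-tangent 0.16
 F tool [-8.67  2.99  0.26]
```

```bash
python3 -c "
from path import *
from rig import imaging
i=imaging.get_image('scene');cv2.imwrite('pics/s10.png',cv2.resize(i['frame'][160:240,300:400],(800,600),interpolation=cv2.INTER_CUBIC)[:,:,::-1])
import pickle;pickle.dump(i,open('s10.pkl','wb'))"
```

```text
(no output)
```

View pics/s10.png

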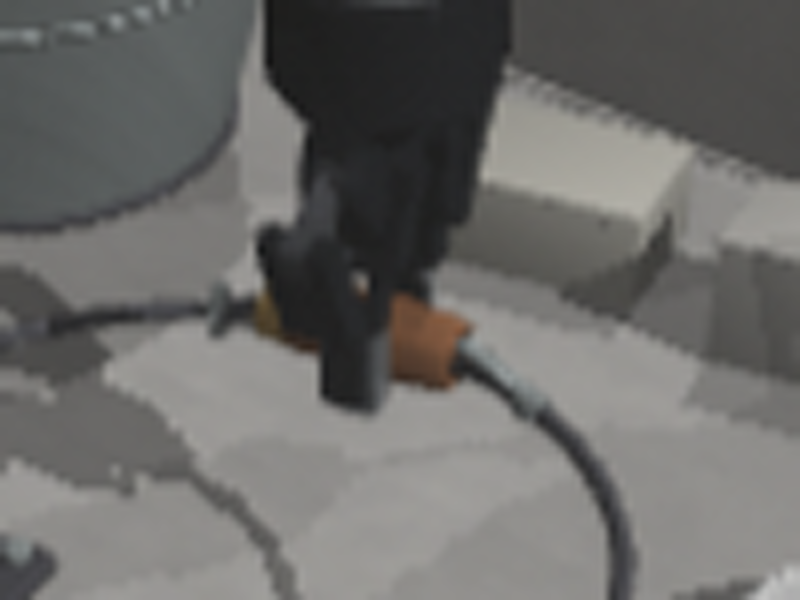

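The trailing end is at (462,345) and the keeper leaf from (465,345) to (530,400). Whether it has risen is not clear at this resolution, and the force (8.7 N) is still short of the click, so I'll press a little further.

```bash
python3 -m crank '[{"gripper":1,"dp":[0.5,0.05,0],"twist":[0,0,-0.0039]},{"gripper":1,"dp":[0,0,0],"twist":[0,0,0]},{"gripper":1,"dp":[0,0,0],"twist":[0,0,0]}]' >/dev/null
python3 -c "
from path import *
now()"
python3 -m crank '[{"gripper":1,"dp":[0.5,0.05,0],"twist":[0,0,-0.0039]},{"gripper":1,"dp":[0,0,0],"twist":[0,0,0]},{"gripper":1,"dp":[0,0,0],"twist":[0,0,0]}]' >/dev/null
python3 -c "
from path import *
from br import *
now();br()
from rig import imaging
import pickle
i=imaging.get_image('scene');pickle.dump(i,open('s11.pkl','wb'))
a=pickle.load(open('s10.pkl','rb'));d=np.abs(i['frame'].astype(int)-a['frame'].astype(int)).sum(-1)
v,u=np.nonzero(d[195:225,345:375]>90);print('changed px',list(zip(u+345,v+195)))
for I in (a,i):
    P=cloud(I);c=P[202:218,354:370];m=(c[...,2]>95)&(c[...,2]<130);q=c[m];al=np.degrees(np.arctan2(q[:,1]-C[1],q[:,0]-C[0]))-PHI
    for lo in range(-28,-6,3):
        k=(al>=lo)&(al<lo+3);print(lo,k.sum(),q[k][:,2].max().round(1) if k.any() else '',end=' | ')
    print()
"
```

```text
t 22.4 tcp [675.21   2.63  91.24] yaw 103.62 tilt [ 0.0023 -0.0018] F [ 5.3  -9.    0.64] tau [-1.26 -0.89 -0.19] w 0.3431271767825917
 grip bow ang 2.88 rad 127.96 z 111.94 head-tangent 0.24
 F tool [-10.     3.03  -0.61]
t 22.7 tcp [675.24   3.03  91.26] yaw 103.83 tilt [ 0.0026 -0.0019] F [ 5.74 -7.72 -0.71] tau [-1.37 -0.93 -0.2 ] w 0.33772315471041864
 grip bow ang 3.05 rad 128.07 z 111.95 head-tangent 0.29
 F tool [-8.86  3.73  0.74]
brass 3124 [[30.0, -9.8, -32.6], [30.4, -9.2, -32.1], [36.6, 1.2, -29.9], [41.2, 10.9, -13.4]]
changed px [(np.int64(353), np.int64(195))]
-28 11 115.2 | -25 8 115.5 | -22 8 115.3 | -19 11 119.2 | -16 9 119.2 | -13 26 123.6 | -10 22 127.6 | -7 1 124.7 | 
-28 12 115.6 | -25 7 115.0 | -22 10 119.4 | -19 10 119.1 | -16 10 120.6 | -13 20 121.5 | -10 24 125.4 | -7 1 124.5 |
```

```bash
cat > col.py <<'E'
from br import *
def col():
    from rig import r,imaging
    i=imaging.get_image("wrist");H=i["hand_eye"]
    g0=cv2.cvtColor(cv2.imread("pics/w9.png"),cv2.COLOR_BGR2GRAY);g=cv2.cvtColor(i["frame"],cv2.COLOR_RGB2GRAY)
    cv2.imwrite("pics/w_last.png",i["frame"][:,:,::-1])
    out=[]
    for n,(u0,u1,v0,v1) in dict(collar=(246,318,128,176),brass=(276,358,206,260)).items():
        t=g0[v0:v1,u0:u1];best=(-1,)
        for an in np.arange(-4,4.1,1):   # the tool turns against the collar a little
            M=cv2.getRotationMatrix2D(((u0+u1)/2,(v0+v1)/2),an,1);tt=cv2.warpAffine(g0,M,(640,480))[v0:v1,u0:u1]
            R=cv2.matchTemplate(g[v0-5:v1+50,u0-25:u1+40],tt,cv2.TM_CCOEFF_NORMED);_,mx,_,l=cv2.minMaxLoc(R)
            if mx>best[0]: best=(mx,l[0]-25,l[1]-5,an)
        c=np.array([(u0+u1)/2,(v0+v1)/2]);a=ray(i,c,-22,H)[0];b=ray(i,c+best[1:3],-22,H)[0]
        print(n,best,"tool",a.round(1),b.round(1));out+=[a,b]
    print("gap then",np.linalg.norm(out[0]-out[2]).round(2),"now",np.linalg.norm(out[1]-out[3]).round(2))
E
python3 -c "
from col import *
col()"
```

```text
collar (0.8998568058013916, 9, 19, np.float64(-3.0)) tool [ 59.5 -10.6 -22. ] [ 54.1  -8.2 -22. ]
brass (0.8907034993171692, 4, 2, np.float64(-2.0)) tool [ 35.7  -0.8 -22. ] [ 35.1   0.4 -22. ]
gap then 25.76 now 20.91
```

```bash
python3 -m crank '[{"gripper":1,"dp":[0.5,0.1,0],"twist":[0,0,-0.003]},{"gripper":1,"dp":[0,0,0],"twist":[0,0,0]},{"gripper":1,"dp":[0,0,0],"twist":[0,0,0]}]' >/dev/null
python3 -c "
from col import *
now();col();now()
"
python3 -m crank '[{"gripper":1,"dp":[0.5,0.1,0],"twist":[0,0,-0.003]},{"gripper":1,"dp":[0,0,0],"twist":[0,0,0]},{"gripper":1,"dp":[0,0,0],"twist":[0,0,0]}]' >/dev/null
python3 -c "
from col import *
now();col();now()
from rig import imaging
import pickle
i=imaging.get_image('scene');pickle.dump(i,open('s12.pkl','wb'))
a=pickle.load(open('s10.pkl','rb'))
d=np.abs(i['frame'].astype(int)-a['frame'].astype(int)).sum(-1)[195:225,345:375];print('maxdiff',d.max(),(d>60).sum())
"
```

```text
t 23.15 tcp [675.27   3.42  91.26] yaw 104.0 tilt [ 0.0028 -0.0021] F [ 5.7  -9.9   0.09] tau [-1.41 -1.02 -0.18] w 0.3385896719997142
 grip bow ang 3.22 rad 128.18 z 111.96 head-tangent 0.28
 F tool [-10.99   3.14  -0.05]
collar (0.896781861782074, 9, 21, np.float64(-3.0)) tool [ 59.5 -10.6 -22. ] [ 53.5  -8.2 -22. ]
brass (0.8721482157707214, 5, 2, np.float64(-4.0)) tool [ 35.7  -0.8 -22. ] [ 35.1   0.7 -22. ]
gap then 25.76 now 20.52
t 23.2 tcp [675.26   3.39  91.27] yaw 104.0 tilt [ 0.0027 -0.0021] F [ 6.53 -9.47  0.47] tau [-1.38 -0.98 -0.23] w 0.33771547823907
 grip bow ang 3.2 rad 128.16 z 111.96 head-tangent 0.29
 F tool [-10.77   4.05  -0.43]
t 23.5 tcp [675.37   3.62  91.26] yaw 104.15 tilt [ 0.0031 -0.0025] F [  6.95 -10.14  -0.16] tau [-1.56 -1.07 -0.21] w 0.3413594643304307
 grip bow ang 3.3 rad 128.31 z 111.95 head-tangent 0.36
 F tool [-11.53   4.25   0.21]
collar (0.8964118957519531, 9, 21, np.float64(-3.0)) tool [ 59.5 -10.6 -22. ] [ 53.5  -8.2 -22. ]
brass (0.8482875227928162, 5, 2, np.float64(-3.0)) tool [ 35.7  -0.8 -22. ] [ 35.1   0.7 -22. ]
gap then 25.76 now 20.52
t 23.55 tcp [675.39   3.62  91.34] yaw 104.15 tilt [ 0.0032 -0.0025] F [  6.99 -10.6    0.27] tau [-1.56 -1.05 -0.23] w 0.33863374491543535
 grip bow ang 3.29 rad 128.33 z 112.04 head-tangent 0.36
 F tool [-11.98   4.18  -0.22]
maxdiff 127 15
```

```bash
python3 -c "
from path import *
import pickle
F={k:pickle.load(open(k+'.pkl','rb')) for k in('s10','s11','s12')}
for k,I in F.items():
    P=cloud(I);print(k)
    for v in range(200,216):
        print(v,' '.join('%3d'%x for x in I['frame'][v,354:370].mean(-1)),' | ',' '.join('%3.0f'%x for x in P[v,354:370,2]))
" | awk '/s11/{f=1} /s12/{f=0} !f'
```

```text
s10
200 129 151 151 141 140 139 137 121 121 120 120 120 121 121 121 119  |   -3   2   1   1   0  -0  -4  -1  -0  -1   3  -2   1  -2  -4  -1
201 108 123 129 141 151 150 149 140 139 136 121 121 121 122 121 121  |  128 128 123  -0  -1  -2   1  -0   0   1   1  -5  -2   2  -2   0
202  94  97 104 117 136 150 152 150 150 148 139 139 137 122 121 123  |  125 128 124 122 120 837  -3  -2   0   1   0  -2  -1  -2  -2  -1
203  92  94  98 101 101 133 152 151 152 150 150 150 147 139 138 138  |  125 124 126 122 118  -2   0  -0  -1  -1   1  -0  -1  -0  -1  -0
204  90  92  95  84  89 144 154 153 153 150 149 149 149 150 151 150  |  124 124 124 122 120 112  -1  -2   0  -4   0   0   0  -3  -3   2
205  89  93  98  96 122 154 153 154 154 152 149 149 150 152 153 152  |  124 118 121 121 119 119  -4  -0   0  -1   1  -3   0  -2  -2  -3
206  85  89  85  84 121 142 141 140 154 152 151 151 152 153 153 152  |  120 117 117 109 117 119 117  -0   1  -2  -1  -1  -0  -2  -1   2
207  76  82  69  53  81 112 134 133 150 154 154 153 153 154 153 152  |  118 117 118 112 113 118 118 119  -1  -2  -3   1   0  -2  -1  -1
208  71 
[... 2559 characters left out ...]
 112  -2  -0  -1   0
211  83  92 125 143 148 122  94  55  52  92 122 142 139 140 154 154  |  101  -1   0   2   1  -1  -3 109 110 111 112 117 116  -5   2   0
212 133 135 150 150 152 150 139 121  72  52  95 121 122 127 148 154  |   -1  -2  -2   2  -1  -5   1  -1   1 108 113 114 114 116 113  -3
213 153 152 151 151 151 151 152 149 127  78  72  93 107 107 123 150  |   -6   1  -1  -2  -1  -4  -3  -2  -4  -1 111 111 112 114 110  -1
214 153 152 152 151 150 150 152 151 150 128  72  76  92  75  89 130  |   -1  -0   1  -1  -2   1   1  -2  -3   2 107 108 113 111 115  -5
215 153 151 152 152 152 152 152 152 151 149 123  76  87  51  66  94  |   -3  -2  -2  -4  -3  -1   0  -1  -1  -4  -2 105 110 109 111 112
```

Hard to tell by eye. I'll do a reversible feel test: back off by small amounts. If the leaf is up, the force should drop to zero and reverse quickly. If not, it should follow the spring.

```bash
python3 -m crank '[{"gripper":1,"dp":[-1,-0.05,0],"twist":[0,0,0.006]},{"gripper":1,"dp":[0,0,0],"twist":[0,0,0]},{"gripper":1,"dp":[0,0,0],"twist":[0,0,0]}]' >/dev/null
python3 -c "
from col import *
now();col();now()"
python3 -m crank '[{"gripper":1,"dp":[-1,-0.05,0],"twist":[0,0,0.006]},{"gripper":1,"dp":[0,0,0],"twist":[0,0,0]},{"gripper":1,"dp":[0,0,0],"twist":[0,0,0]}]' >/dev/null
python3 -c "
from col import *
now();col();now()"
```

```text
t 23.9 tcp [675.29   3.01  91.23] yaw 103.83 tilt [ 0.0023 -0.0019] F [ 5.88 -9.03  0.32] tau [-1.34 -0.85 -0.2 ] w 0.3368777311131664
 grip bow ang 3.03 rad 128.12 z 111.93 head-tangent 0.3
 F tool [-10.17   3.55  -0.29]
collar (0.9024205207824707, 9, 19, np.float64(-3.0)) tool [ 59.5 -10.6 -22. ] [ 54.1  -8.2 -22. ]
brass (0.8797285556793213, 4, 2, np.float64(-3.0)) tool [ 35.7  -0.8 -22. ] [ 35.1   0.4 -22. ]
gap then 25.76 now 20.91
t 23.95 tcp [675.3    3.05  91.23] yaw 103.83 tilt [ 0.0023 -0.0019] F [ 5.47 -9.24 -0.33] tau [-1.32 -0.86 -0.17] w 0.3384659797347783
 grip bow ang 3.05 rad 128.13 z 111.93 head-tangent 0.28
 F tool [-10.28   3.1    0.36]
t 24.25 tcp [675.24   2.38  91.2 ] yaw 103.51 tilt [ 0.0016 -0.0015] F [ 4.1  -7.52  0.36] tau [-1.22 -0.65 -0.07] w 0.3407534375343763
 grip bow ang 2.76 rad 127.93 z 111.9 head-tangent 0.25
 F tool [-8.27  2.23 -0.34]
collar (0.9113272428512573, 8, 18, np.float64(-3.0)) tool [ 59.5 -10.6 -22. ] [ 54.4  -8.5 -22. ]
brass (0.9013492465019226, 4, 2, np.float64(-2.0)) tool [ 35.7  -0.8 -22. ] [ 35.1   0.4 -22. ]
gap then 25.76 now 21.28
t 24.3 tcp [675.25   2.41  91.22] yaw 103.51 tilt [ 0.0016 -0.0015] F [ 3.48 -7.58  0.9 ] tau [-1.15 -0.61 -0.1 ] w 0.3387893595009112
 grip bow ang 2.78 rad 127.95 z 111.92 head-tangent 0.24
 F tool [-8.19  1.61 -0.89]
```

```bash
python3 -m crank '[{"gripper":1,"dp":[-1,-0.05,0],"twist":[0,0,0.006]},{"gripper":1,"dp":[0,0,0],"twist":[0,0,0]},{"gripper":1,"dp":[0,0,0],"twist":[0,0,0]}]' >/dev/null
python3 -c "
from col import *
now()"
python3 -m crank '[{"gripper":1,"dp":[-0.7,-0.05,0],"twist":[0,0,0.005]},{"gripper":1,"dp":[0,0,0],"twist":[0,0,0]},{"gripper":1,"dp":[0,0,0],"twist":[0,0,0]}]' >/dev/null
python3 -c "
from col import *
now();col();now()"
```

```text
t 24.6 tcp [675.06   1.91  91.1 ] yaw 103.2 tilt [ 0.0005 -0.0008] F [ 1.31 -6.9   1.99] tau [-0.88 -0.31  0.03] w 0.3399879080762695
 grip bow ang 2.56 rad 127.68 z 111.8 head-tangent 0.14
 F tool [-7.02 -0.3  -1.98]
t 24.9 tcp [674.98   1.71  91.08] yaw 102.94 tilt [ 0.     -0.0002] F [-0.29 -5.08  1.89] tau [-0.75 -0.08  0.1 ] w 0.34305019781520996
 grip bow ang 2.48 rad 127.57 z 111.78 head-tangent -0.04
 F tool [-4.89 -1.42 -1.89]
collar (0.9229446649551392, 7, 16, np.float64(-2.0)) tool [ 59.5 -10.6 -22. ] [ 55.   -8.7 -22. ]
brass (0.9004477858543396, 3, 1, np.float64(-3.0)) tool [ 35.7  -0.8 -22. ] [ 35.4   0.1 -22. ]
gap then 25.76 now 21.51
t 24.95 tcp [674.98   1.73  91.07] yaw 102.95 tilt [ 0.     -0.0002] F [ 0.77 -5.83  2.19] tau [-0.78 -0.05  0.04] w 0.33934430193051407
 grip bow ang 2.49 rad 127.57 z 111.77 head-tangent -0.05
 F tool [-5.85 -0.56 -2.19]
```

```bash
python3 -m crank '[{"gripper":1,"dp":[-0.8,0,0],"twist":[0,0,0.004]},{"gripper":1,"dp":[0,0,0],"twist":[0,0,0]},{"gripper":1,"dp":[0,0,0],"twist":[0,0,0]}]' >/dev/null
python3 -c "
from col import *
now()"
python3 -m crank '[{"gripper":1,"dp":[-0.8,0,0],"twist":[0,0,0.004]},{"gripper":1,"dp":[0,0,0],"twist":[0,0,0]},{"gripper":1,"dp":[0,0,0],"twist":[0,0,0]}]' >/dev/null
python3 -c "
from col import *
now();col();now()"
```

```text
t 25.25 tcp [674.96   1.39  91.02] yaw 102.73 tilt [-0.0006  0.0004] F [-3.   -3.07  2.45] tau [-0.5   0.37  0.19] w 0.3397142940518857
 grip bow ang 2.34 rad 127.5 z 111.72 head-tangent -0.1
 F tool [-2.34 -3.6  -2.45]
t 25.55 tcp [675.02   0.95  90.85] yaw 102.51 tilt [-0.001   0.0009] F [-3.9   0.06  3.83] tau [-0.03  0.75  0.16] w 0.33876831981292166
 grip bow ang 2.13 rad 127.47 z 111.55 head-tangent -0.12
 F tool [ 0.91 -3.8  -3.83]
collar (0.928760826587677, 5, 15, np.float64(-2.0)) tool [ 59.5 -10.6 -22. ] [ 55.3  -9.3 -22. ]
brass (0.9038755297660828, 2, 1, np.float64(-2.0)) tool [ 35.7  -0.8 -22. ] [ 35.4  -0.2 -22. ]
gap then 25.76 now 21.88
t 25.6 tcp [675.05   0.91  90.88] yaw 102.51 tilt [-0.0009  0.0008] F [-4.86  0.63  2.83] tau [-0.04  0.74  0.16] w 0.3400331621659255
 grip bow ang 2.11 rad 127.49 z 111.58 head-tangent -0.1
 F tool [ 1.67 -4.61 -2.82]
```

Hand force is about zero while the brass sleeve is still compressed by about 4 mm or more, so the keeper is holding it. I'll relieve the side load before letting go.

```bash
python3 -m crank '[{"gripper":1,"dp":[0.3,-0.6,-0.6],"twist":[0,0,0]},{"gripper":1,"dp":[0,0,0],"twist":[0,0,0]},{"gripper":1,"dp":[0,0,0],"twist":[0,0,0]}]' >/dev/null
python3 -c "
from col import *
now();col();now()"
```

```text
t 25.9 tcp [6.747e+02 5.800e-01 9.107e+01] yaw 102.47 tilt [-0.0002  0.0002] F [-0.71 -0.5  -1.49] tau [-0.2   0.08  0.02] w 0.3395357965265709
 grip bow ang 2.01 rad 127.06 z 111.78 head-tangent -0.03
 F tool [-0.33 -0.8   1.49]
collar (0.9215694069862366, 6, 15, np.float64(-2.0)) tool [ 59.5 -10.6 -22. ] [ 55.3  -9.  -22. ]
brass (0.9154626131057739, 2, 1, np.float64(-2.0)) tool [ 35.7  -0.8 -22. ] [ 35.4  -0.2 -22. ]
gap then 25.76 now 21.76
t 25.95 tcp [6.7467e+02 5.5000e-01 9.1070e+01] yaw 102.47 tilt [-0.0003  0.0002] F [-0.58  0.05 -1.28] tau [-0.12  0.04 -0.  ] w 0.33647743212256964
 grip bow ang 2.0 rad 127.02 z 111.77 head-tangent -0.03
 F tool [ 0.17 -0.56  1.28]
```

```bash
python3 -m crank '[{"gripper":0.1,"dp":[0,0,0],"twist":[0,0,0]},{"gripper":-0.2,"dp":[0,0,0],"twist":[0,0,0]},{"gripper":-0.6,"dp":[0,0,0],"twist":[0,0,0]},{"gripper":-1,"dp":[0,0,0],"twist":[0,0,0]},{"gripper":-1,"dp":[0,0,0],"twist":[0,0,0]},{"gripper":-1,"dp":[0,0,0],"twist":[0,0,0]},{"gripper":-1,"dp":[0,0,0],"twist":[0,0,0]},{"gripper":-1,"dp":[0,0,0],"twist":[0,0,0]}]'
python3 -c "
from col import *
now();col()"
python3 -m crank '[{"gripper":-1,"dp":[0,0,-10],"twist":[0,0,0]},{"gripper":-1,"dp":[0,0,-25],"twist":[0,0,0]},{"gripper":-1,"dp":[0,0,-35],"twist":[0,0,0]},{"gripper":-1,"dp":[0,0,-35],"twist":[0,0,0]},{"gripper":-1,"dp":[0,0,-35],"twist":[0,0,0]},{"gripper":-1,"dp":[-25,0,-20],"twist":[0,0,0]},{"gripper":-1,"dp":[-25,0,-10],"twist":[0,0,0]},{"gripper":-1,"dp":[0,0,0],"twist":[0,0,0]},{"gripper":-1,"dp":[0,0,0],"twist":[0,0,0]},{"gripper":-1,"dp":[0,0,0],"twist":[0,0,0]}]'
python3 -c "
from path import *
from rig import r,imaging
import pickle
s=r.state();i=imaging.get_image('wrist');sc=imaging.get_image('scene');pickle.dump((s,i,sc),open('fin.pkl','wb'))
T=wristT(s,i);P=cloud(i,T);h=cv2.cvtColor(i['frame'],cv2.COLOR_RGB2HSV)
al=np.degrees(np.arctan2(P[...,1]-C[1],P[...,0]-C[0]))-PHI;rr=np.hypot(P[...,0]-C[0],P[...,1]-C[1])
near=(abs(rr-128)<20)&(P[...,2]>100)&(P[...,2]<140)
g=near&(h[...,0]<14)&(h[...,1]>110);b=near&(h[...,0]>16)&(h[...,0]<30)&(h[...,1]>110)
for n,m in(('grip',g),('brass',b)):
    if m.any():
        v,u=np.nonzero(m);print(n,m.sum(),'px',u.min(),u.max(),v.min(),v.max(),'ang',np.percentile(al[m],[1,50,99]).round(1),'z',np.percentile(P[m][:,2],[50,99]).round(1),'r',np.median(rr[m]).round(1))
k=near&~g&~b&(abs(rr-130)<5)
for lo in range(-30,-8,2):
    q=k&(al>=lo)&(al<lo+2);print(lo,q.sum(),np.percentile(P[q][:,2],90).round(1) if q.any() else '')
a=i['frame'];v,u=np.nonzero(g);cu,cv_=int(u.mean()),int(v.mean())
A=cv2.resize(a[max(0,cv_-90):cv_+90,max(0,cu-70):cu+70],(350,450),interpolation=cv2.INTER_CUBIC)
B=cv2.resize(sc['frame'][170:230,310:370],(450,450),interpolation=cv2.INTER_CUBIC)
cv2.imwrite('pics/fin.png',np.hstack([A,B])[:,:,::-1])
"
```

```text
time: 26.75
tcp_pos: [674.7, 0.5, 91.6]
ee_rot: [[-0.216, 0.976, 0.0], [0.976, 0.216, 0.0], [0.0, 0.0, -1.0]]
contact_force: [-1.2, 1.0, 0.6]
gripper_width: 1.003
t 26.75 tcp [6.7473e+02 5.3000e-01 9.1600e+01] yaw 102.48 tilt [0.0001 0.0001] F [-1.25  0.96  0.61] tau [-0.   -0.05 -0.05] w 1.0028194804745536
 grip bow ang 1.99 rad 127.07 z 112.3 head-tangent -0.01
 F tool [ 1.21 -1.01 -0.61]
collar (0.9061899781227112, 5, 15, np.float64(-2.0)) tool [ 59.5 -10.6 -22. ] [ 55.3  -9.3 -22. ]
brass (0.8340575695037842, 1, 1, np.float64(-2.0)) tool [ 35.7  -0.8 -22. ] [ 35.4  -0.5 -22. ]
gap then 25.76 now 21.76
time: 27.8
tcp_pos: [685.2, -47.5, 261.0]
ee_rot: [[-0.217, 0.976, -0.001], [0.976, 0.217, 0.0], [0.001, -0.001, -1.0]]
contact_force: [0.3, 1.0, -0.4]
gripper_width: 0.998
grip 2937 px 299 341 102 194 ang [-11.4   1.9  14.4] z [125.8 129.1] r 128.6
brass 578 px 304 336 83 101 ang [14.2 17.  20.1] z [121.4 124.7] r 131.5
-30 49 115.2
-28 84 117.5
-26 84 117.8
-24 72 117.9
-22 57 118.9
-20 61 120.0
-18 64 120.9
-16 60 121.9
-14 63 123.5
-12 17 126.2
-10 12 127.4
```

View pics/fin.png

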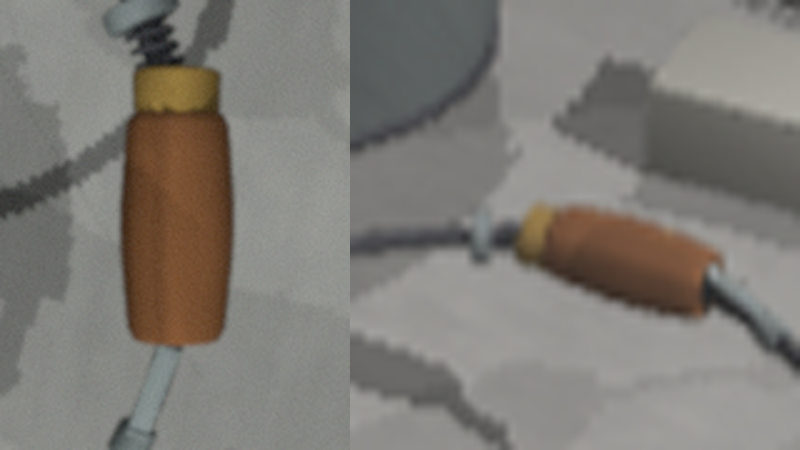

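The released grip sits between the keeper and brass: grip at (178,225), keeper at (155,395) rising to the grip's trailing edge, spring still compressed at (155,40). Without the keeper the spring would have pushed it back, so I'm handing in.

```bash
python3 -c "
from rig import r
r.sign_off();print(r.state()['time'])"
```

```text
the job is handed in; nothing more can be done
the job is handed in; nothing more can be done
```

The grip is on the bow, held between the keeper and the compressed buffer, and the arm is clear of it. I handed the job in at about 28 s of the 72 s allowed.

I lifted the middle-sized grip off its rest, threaded it over the free end and turned it with the rod round the bend. I then pressed it in half-millimetre steps against the brass, relieving side loads as they showed (largest about 5.5 N while passing over the keeper). The largest push along the rod was about 12 N, within the 8 to 13 N range given.

**Last checks**
- **Click:** I didn't feel it clearly, so I backed off to test. The hand force fell to zero while the sleeve stayed about 4 mm pressed (from image matching), so the keeper was carrying the spring.
- **After release:** the sleeve-to-collar gap did not change (21.76 mm before and after), and the grip sat at about 1.9° on the bow.
- **Keeper:** the last picture shows the leaf risen up to the grip's rear end, with the sleeve still compressed. The height reading was about 122 to 123.5 mm against 120.5 expected, in line with a camera bias of about 2 mm.

**Uncertain or not checked**
- **Buffer stop:** the steep force rise at the end suggests the buffer may have been close to its stop. The image measure put it at about 5 to 6 mm of its 6.7 mm travel.
- **Other objects:** I did not check them again at the end, but I felt no contact with any of them.

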